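# Wind a small book press down on a freshly bound notebook

### The arm

A 6-joint arm with a two-finger parallel gripper is mounted at the origin on a cart in front of the work surface, level with it; the furniture and walls round the work are solid. World frame = base frame: x ahead of the robot, y to its left, z up, the work surface at z = 0. Lengths are in m, angles in rad, forces in N, time in s.
With the tool pointing down it reaches from about 0.25 to 0.775 m from the base axis. Payload 4 kg.
Tool frame: the origin (TCP) lies at the very end of the fingers, on their centre line; the grasp point (between the pads) lies 19 mm behind it; z points along the fingers, x is the direction in which the jaws open and shut, and the axes are right-handed (so a half turn about z gives the same grasp; the last joint's range is limited). The gripper opens to 94 mm and grips with 3 to 60 N. Pads are 16 mm wide; open, the fingers measure 119 mm over their backs; the gripper's body (75 mm by 177 mm) begins 78 mm behind the grasp point.
Start: joints at [-1.3, 0.087, 1.371, -0, 1.684, -0.103], TCP at [0.201, -0.512, 0.206] pointing down, gripper open.
Joint ranges: [-3.1, 3.1], [-0.76, 2.03], [0.27, 2.55], [-1.08, 4.22], [0.17, 2.65], [-2.57, 2.57]. Speed limits (rad/s): [2.79, 2.79, 3.14, 3.14, 3.14, 3.14].

### API

Orientations are given as [roll, pitch, yaw] about the fixed x, y, z axes, in that order (R = Rz(yaw) Ry(pitch) Rx(roll)).
In Python, from bench import robot, cams, ticket gives the robot as it stands.
- The arm moves only by the tool jog_arm, never from a script. Its argument "series" is a list of rows, each an object of numbers: "x", "y", "z": the shift along the tool's x, y, z in m; "rx", "ry", "rz": the turn, a rotation vector about the tool's x, y, z in degrees. A call has 1 to 12 rows; each row shifts and turns the pose as measured when the row begins, along the tool's axes as they then stand; what a row does not reach is not made up. A row lasts 1/12 s, in which the tool goes at most 41.7 mm and 7.16 degrees, less where a joint would pass 70% of its speed; a pose out of reach is approached as far as the arm can. A call with a gripper value outside its range is refused whole. "claw" is the opening, from 0 (shut) to 1 (fully open), set as the call begins (left out, the last holds). The fingers move at their own pace and stop on an object; the grip force is fixed at half the most. Time passes only in rows, so rows that do not move let the fingers close. It gives the time, the measured TCP pose, the force and the opening at its end, in the units of the state.
- robot.get_obs(): the state, without advancing time (a new reading comes with each control period).
- cams.snapshot(name): name is "side" or "top"; returns a dict with "img" (420x560x3 uint8, red, green, blue), "mtx" (3x3 intrinsics, pixels), "origin" and "attitude" of the camera in the world. Camera axes: x right, y down, z forward; pixel columns grow to the right and rows downward; lengths in m; the calibration is good to about 2 mm. A picture is of the moment at which its call begins. There is no depth.
- ticket.close_job(): hands the job in, once; it reports no verdict.
Trained networks look in a picture, given as the dict that the camera call returned (one of the last four; its "shot" number tells which), for a name from the list of things; names that differ only in an ending like _2 or _b are one class to them, and where a whole thing is asked for, a point or a joint stands for the part that bears it (a point fixed in the world has none). Each returns a list of dicts, best first, with "p" (0 to 1); they miss things now and then, are a little off and sometimes report something else, mostly with a low value. They report only what shows in the picture. A call takes as long as a camera call.
- cams.look_for(thing, picture): "bbox" ([left, top, width, height] in pixels, round what is visible of it).
The state is a dict: "time": time; "joint_positions": joint angles; "qvel": joint speeds; "joint_torque": joint torques, N m; "tool_pos": TCP position; "ee_rot": TCP orientation; "wrist_force": force on the tool from outside, world axes, zero at the start; "wrist_torque": the same for the moment, N m; "width": finger opening in m.
Only numpy, scipy, OpenCV 4.12 (cv2) and the standard library are available. Lean on these libraries where they do the work, as an engineer would, in place of code of your own. Each camera call takes 0.05 s, during which the arm holds its last target.

### The job

Fit the loose crank on the square end of the book press's screw and wind it clockwise, following the screw down so that the crank does not slip off, until the plate grips the freshly bound notebook firmly: the crank should then take about one and a half times the force it took while running free, and no more, or the glued spine is crushed. Leave the crank sitting on the square, and do not disturb the other things on the desk.

Things in the scene. Friction and masses are not known exactly. Their poses are not given: they have to be found in the camera images.
- press: small book press, fixed: wooden bed 220 x 300 mm, its top 26 mm above the desk; two steel columns 128 mm either side of the middle along y; aluminium cross-beam 44 mm deep along y, its top at 158 mm, column nuts to 172 mm. Origin: centre of its underside on the desk, z up; the screw stands upright on this z axis
- plate: sprung wooden pressing plate, 170 x 215 x 12 mm, level, over the notebook; origin at the centre of its underside. The screw lowers it 12 mm a clockwise turn; it starts 27 to 34 mm above the notebook. Once it bears on the notebook its springs give 40 N per mm of further screw travel. Firm: 70 to 200 N on the notebook
- notebook: loose grey hardcover notebook, 148 x 210 mm, about 30 mm thick, lying on the bed of the press under the plate; origin at the centre of its underside
- crank: loose steel crank, 0.3 kg, standing on its hub: hub block 34 x 34 x 34 mm with flat sides to grip, origin at the centre of the hub's underside, z up. The arm (20 mm wide, 20 to 32 mm above the hub's underside) runs along +x to the handle 75 mm from the hub's axis; a round counterweight (38 mm across) at x = -50 mm balances it at the hub
- socket (a point): mouth of the crank's square socket, centre of the hub's underside; a 17.6 mm square hole right through the hub, sides along the crank's x and y; it fits the screw in any of four ways round, with about 0.1 rad of turning play
- handle (a point): middle of the crank's handle: an upright black grip 24 mm across and 50 mm tall (36 to 86 mm above the hub's underside) that spins freely on its pin; 75 mm along +x and 61 mm up from the crank's origin
- square_end (a point): centre of the top of the screw's square end: 16 mm square and 16 mm tall, sides along this frame's x and y, topped by a 6 mm square taper (16 to 9 mm); under it, 22 mm below this point, the round 24 mm shoulder on which the hub sits. It sinks 12 mm a clockwise turn (seen from above). Thread friction holds it where it is left; running free it takes about 6 N at the handle, firm is 7.7 to 11 N
- mug: white mug with coffee, 78 mm wide, 101 mm tall, standing to the left of the press; origin at the centre of its underside
- clip_tin: round lidded tin, 71 mm wide, 33 mm tall, right of the press towards the keyboard; origin at the centre of its underside
- glue_stick: glue stick 26 x 91 mm lying behind the press on the left; origin under its middle

How it is judged:
On the way, in this order (a step that is already met when the one before it is completed fails the run):
1. the crank sits on the square end of the screw (z of socket in the frame of square_end below -0.016 m and horizontal distance between socket and square_end below 0.004 m and angle between crank's own z axis and vertical below 0.12 rad), for 0.2 s.
2. the plate grips the notebook firmly, with the crank on the square (all of step 1 and contact force between plate and notebook between 70 and 200 N), for 0.2 s.
At the end, for the whole second after the job is handed in: The plate presses on the notebook with 70 to 200 N; the crank sits at rest on the square end, its socket at least 16 mm down over it, within 4 mm of its axis and upright within 0.12 rad; mug, tin and glue stick are within 30 mm of where they stood (all of step 2 and linear speed of crank below 0.02 m/s and distance of each of mug, clip_tin, glue_stick from where it was at the start of the episode below 0.03 m); the robot touches nothing.
It fails at once if the press is overtightened: the plate presses on the notebook with over 200 N (contact force between plate and notebook above 200 N).
It fails at once if the crank slips off the square with the plate part of the way down and the notebook not yet gripped (z of socket in the frame of square_end above -0.001 m and z of plate in the frame of press below 0.072 m and contact force between plate and notebook below 70 N).
It fails at once if the mug, the tin or the glue stick is pushed more than 30 mm (distance of any of mug, clip_tin, glue_stick from where it was at the start of the episode above 0.03 m).
It also fails if it takes over 72 s, if anything falls off the work surface, if the arm or the gripper's body presses on something with over 40 N, if the wrist force passes 120 N, or if a joint passes its speed limit or range.

## Working session

There is one attempt and no reset: what is moved stays moved. The work goes in short steps, Python scripts to look and compute and a tool call to move; the robot and the scene stay as the last step left them, time stands still between calls to the robot, and variables do not carry over. Pictures are saved under pics/ and viewed, and the job is handed in when it is done.

Besides the shell and the picture viewer there is one more tool, called after "Request:" as a command line: name --argument value ..., lists and objects as JSON in quotes. jog_arm: Moves the arm, as the interface text tells. Its arguments: {"type":"object","properties":{"series":{"type":"array","items":{"type":"object","properties":{"x":{"type":"number"},"y":{"type":"number"},"z":{"type":"number"},"rx":{"type":"number"},"ry":{"type":"number"},"rz":{"type":"number"}}}},"claw":{"type":"number"}},"required":["series"]}

```bash
ls; mkdir -p pics; python3 - <<'E'
from bench import robot,cams,ticket
import cv2,pickle
o=robot.get_obs();print(o)
for n in("side","top"):
    p=cams.snapshot(n);cv2.imwrite(f"pics/{n}0.png",p["img"][:,:,::-1]);pickle.dump(p,open(f"{n}0.pkl","wb"))
    print(n,p["mtx"],p["origin"],p["attitude"])
    for t in("crank","socket","handle","square_end","press","plate","notebook","mug","clip_tin","glue_stick"):
        print(t,[(d["bbox"],round(d["p"],2)) for d in cams.look_for(t,p)][:2])
E
```

```text
pics
{'time': 0.0, 'joint_positions': array([-1.30009813e+00,  8.79877074e-02,  1.37225902e+00, -9.19464064e-06,
        1.68358640e+00, -1.03089947e-01]), 'qvel': array([ 0.00146927, -0.00038107, -0.00044362, -0.00043054, -0.0001415 ,
        0.00112598]), 'joint_torque': array([-1.54945810e-03, -3.40183675e+01, -3.02426648e+01,  7.16732698e-02,
        3.29728425e-02, -1.55224661e-04]), 'tool_pos': array([ 0.20067989, -0.51149227,  0.20428389]), 'ee_rot': array([-3.14137118e+00,  2.22951537e-03, -1.19700896e+00]), 'wrist_force': array([-0.2625071 ,  0.49688854,  0.28022221]), 'wrist_torque': array([-0.0189423 ,  0.02865336, -0.04595334]), 'width': 0.09426863414939061}
side [[395.76223135   0.         274.76282507]
 [  0.         395.76223135 209.31741307]
 [  0.           0.           1.        ]] [0.56449309 0.89477868 0.61524534] [-2.07096221  0.01151519 -3.12940373]
crank [([281.2, 183.8, 42.0, 24.8], 0.69), ([230.2, 204.2, 15.4, 18.0], 0.53)]
socket [([279.0, 183.8, 45.3, 23.6], 0.58)]
handle [([280.8, 183.2, 42.7, 21.9], 0.67)]
square_end [([258.6, 191.0, 11.1, 29.8], 0.52)]
p
[... 220 characters left out ...]
[232.1, 205.9, 14.3, 15.5], 0.77)]
glue_stick []
top [[507.38999813   0.         280.09662162]
 [  0.         507.38999813 204.39782555]
 [  0.           0.           1.        ]] [0.44123035 0.06473878 1.41365995] [-3.0286164  -0.01566373 -1.56965968]
crank [([378.6, 215.5, 38.0, 55.6], 0.72)]
socket [([348.4, 162.3, 18.7, 27.3], 0.61), ([379.3, 215.6, 35.0, 52.2], 0.59)]
handle [([381.6, 215.8, 31.6, 53.6], 0.62)]
square_end [([252.7, 188.1, 8.9, 11.8], 0.41)]
press [([201.4, 152.1, 122.5, 103.2], 0.73)]
plate [([211.9, 160.1, 94.5, 84.0], 0.7)]
notebook []
mug [([131.3, 249.7, 46.3, 29.2], 0.69)]
clip_tin [([346.7, 161.9, 23.2, 26.9], 0.58)]
glue_stick [([151.2, 157.1, 21.3, 36.9], 0.85)]
```

```bash
python3 - <<'E'
import cv2
a=cv2.imread("pics/top0.png");b=cv2.imread("pics/side0.png")
cv2.imwrite("pics/top_c.png",cv2.resize(a[130:290,120:440],None,fx=2.5,fy=2.5,interpolation=cv2.INTER_CUBIC))
cv2.imwrite("pics/side_c.png",cv2.resize(b[160:400,180:400],None,fx=2.5,fy=2.5,interpolation=cv2.INTER_CUBIC))
E
```

```text
(no output)
```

View pics/top0.png

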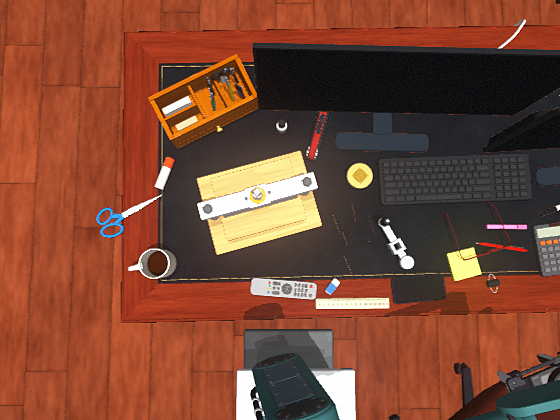

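View pics/top_c.png

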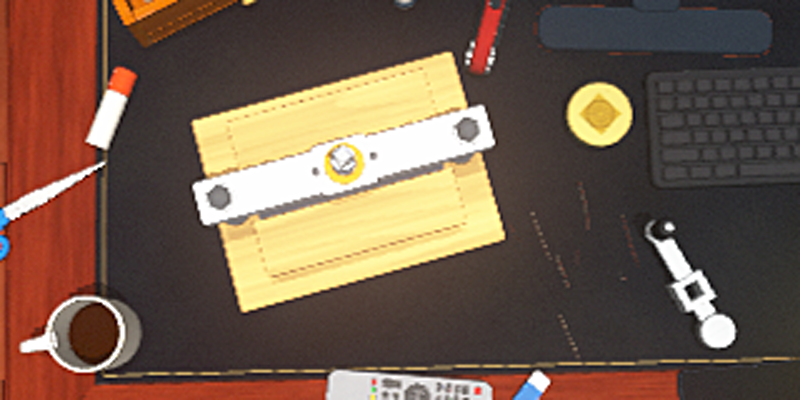

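View pics/side_c.png

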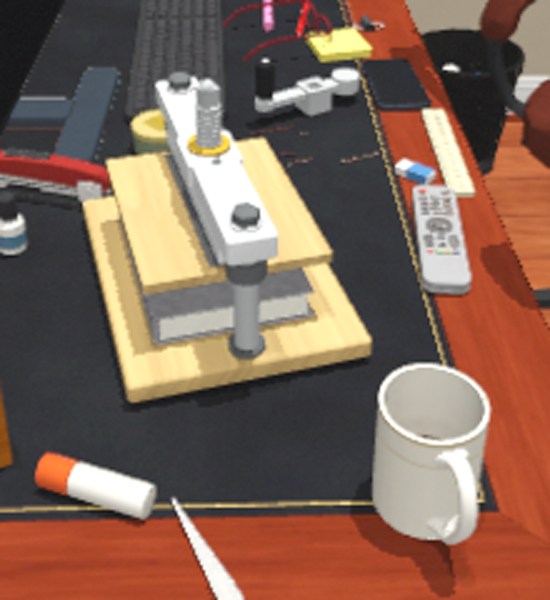

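View pics/side0.png

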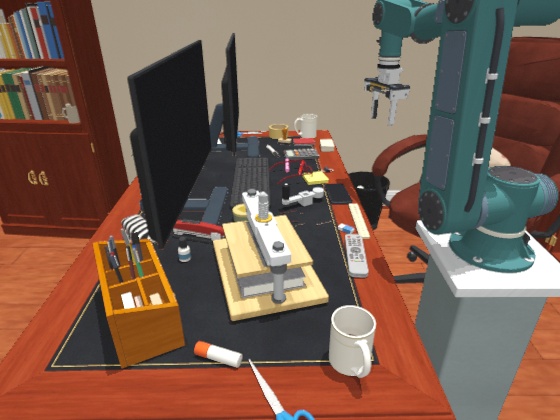

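```bash
cat > h.py <<'E'
import numpy as np,cv2,pickle
from scipy.spatial.transform import Rotation as R
def load(n): return pickle.load(open(n,"rb"))
def ray(p,uv):
    d=R.from_euler('xyz',p["attitude"]).as_matrix()@np.linalg.inv(p["mtx"])@np.array([uv[0],uv[1],1.])
    return np.array(p["origin"]),d
def atz(p,uv,z):
    o,d=ray(p,uv);return (o+d*(z-o[2])/d[2])
def proj(p,X):
    X=np.atleast_2d(X);c=(X-np.array(p["origin"]))@R.from_euler('xyz',p["attitude"]).as_matrix()
    q=c@np.array(p["mtx"]).T;return q[:,:2]/q[:,2:]
def crop(p,c,h,f,name,grid=10):
    u,v=int(c[0]),int(c[1]);u0,v0=u-h[0],v-h[1]
    a=np.ascontiguousarray(p["img"][v0:v+h[1],u0:u+h[0],::-1]);a=cv2.resize(a,None,fx=f,fy=f,interpolation=cv2.INTER_NEAREST)
    for i in range(0,2*h[0]):
        if (u0+i)%grid==0: cv2.putText(a,str(u0+i),(i*f,10),0,.35,(0,255,0));cv2.line(a,(i*f,12),(i*f,18),(0,255,0))
    for i in range(0,2*h[1]):
        if (v0+i)%grid==0: cv2.putText(a,str(v0+i),(0,i*f+4),0,.35,(0,255,0));cv2.line(a,(24,i*f),(30,i*f),(0,255,0))
    cv2.imwrite(name,a)
E
python3 - <<'E'
from h import *
t=load("top0.pkl");s=load("side0.pkl")
crop(t,(396,243),(25,30),10,"pics/t_crank.png",5)
crop(t,(257,194),(60,25),6,"pics/t_press.png",5)
crop(s,(262,210),(30,30),10,"pics/s_screw.png",5)
crop(s,(302,196),(30,20),12,"pics/s_crank.png",5)
for n,uv,z in(("nutL",(207.6,208.8),.172),("nutR",(306.8,182),.172),("hub",(397.2,246.8),.034),("handle",(385.6,222.4),.086),("cw",(406.8,262.4),.032)):print(n,atz(t,uv,z))
E
```

```text
nutL [0.57075134 0.22345149 0.172     ]
nutR [ 0.6381897  -0.02065693  0.172     ]
hub [ 0.48262088 -0.27550575  0.034     ]
handle [ 0.54503511 -0.23363807  0.086     ]
cw [ 0.44047477 -0.30111809  0.032     ]
```

View pics/t_crank.png

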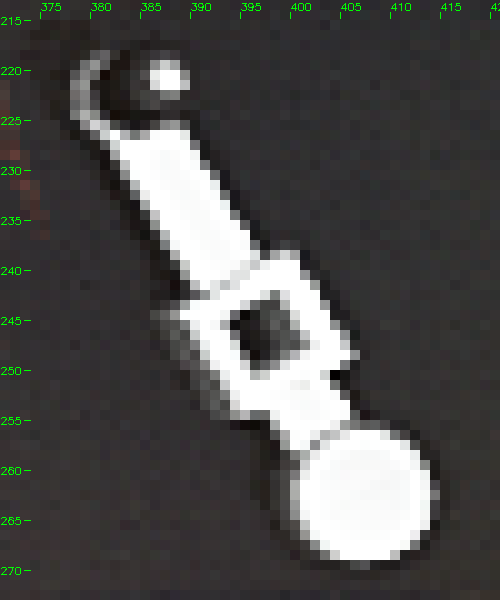

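View pics/t_press.png

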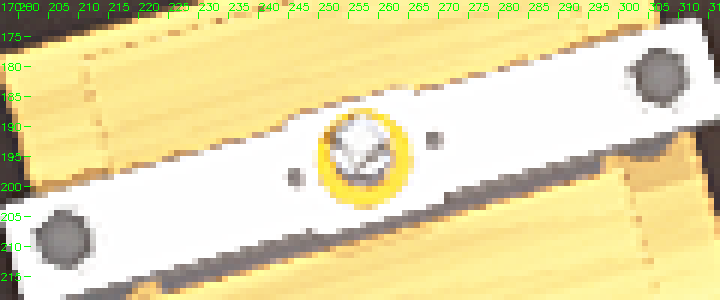

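View pics/s_screw.png

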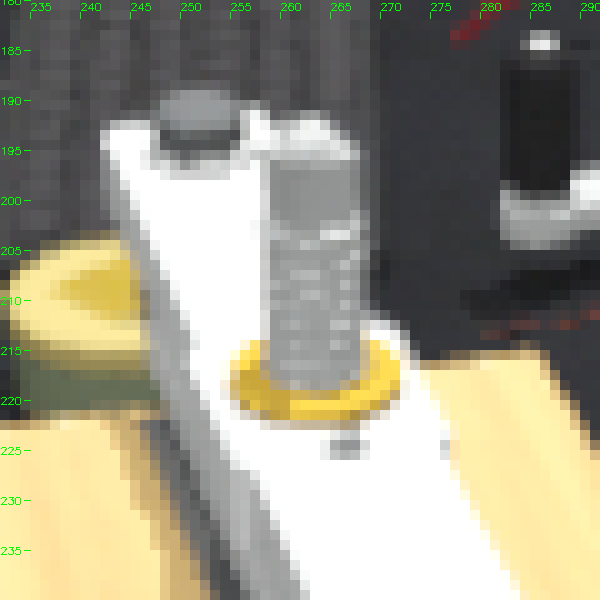

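View pics/s_crank.png

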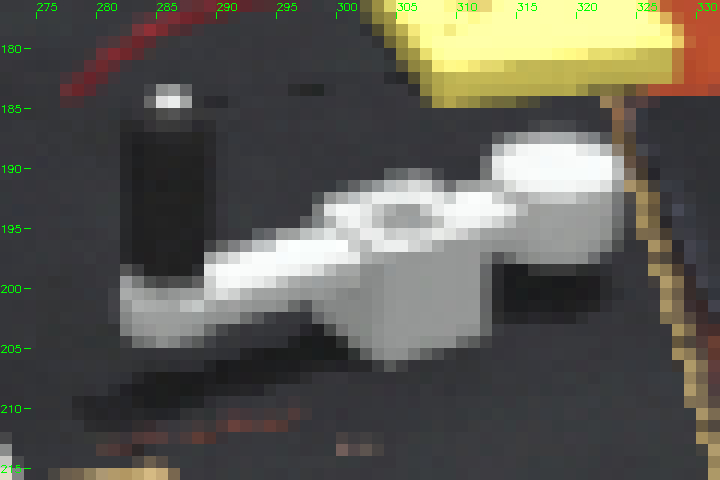

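```bash
python3 - <<'E'
from h import *
t=load("top0.pkl");s=load("side0.pkl")
c=np.array([.6045,.1014])
# verify press fit & beam in both views
for z in (.158,.172,.19,.2,.21,.22,.23): print(z,proj(t,[*c,z]).round(1),proj(s,[*c,z]).round(1))
y=np.array([-.2634,.9647]);
for sg in(1,-1): print(proj(s,[*(c+sg*.128*y),.172]).round(1),proj(t,[*(c+sg*.128*y),.172]).round(1))
# triangulate monitor bottom-near corner
print("mon", atz(t,(258,108),.1),atz(t,(258,108),.3),atz(t,(253,45),.5), atz(s,(160,238),.1),atz(s,(160,238),.0))
for z in(0,.1,.2,.3,.4,.5): print(z,atz(t,(255,108),z).round(3),atz(s,(160,238),z).round(3),atz(s,(208,45),z).round(3))
E
```

```text
0.158 [[257.6 196.1]] [[263.9 218.3]]
0.172 [[257.4 195.3]] [[263.8 213. ]]
0.19 [[257.2 194.4]] [[263.6 206.1]]
0.2 [[257.1 193.8]] [[263.5 202.2]]
0.21 [[257.  193.3]] [[263.4 198.3]]
0.22 [[256.8 192.7]] [[263.3 194.3]]
0.23 [[256.7 192.1]] [[263.1 190.3]]
[[278.2 242.8]] [[207.  208.8]]
[[252.4 189.7]] [[307.4 182. ]]
mon [0.84835913 0.10344108 0.1       ] [0.78637524 0.09754879 0.3       ] [0.84601696 0.10177557 0.5       ] [0.85702107 0.09386216 0.1       ] [ 0.91379557 -0.06158156  0.        ]
0 [ 0.879  0.115 -0.   ] [ 0.914 -0.062  0.   ] [ 1.559 -4.94   0.   ]
0.1 [0.848 0.111 0.1  ] [0.857 0.094 0.1  ] [ 1.397 -3.992  0.1  ]
0.2 [0.817 0.108 0.2  ] [0.8   0.249 0.2  ] [ 1.236 -3.044  0.2  ]
0.3 [0.786 0.104 0.3  ] [0.743 0.405 0.3  ] [ 1.074 -2.095  0.3  ]
0.4 [0.755 0.101 0.4  ] [0.687 0.56  0.4  ] [ 0.912 -1.147  0.4  ]
0.5 [0.724 0.097 0.5  ] [0.63  0.716 0.5  ] [ 0.751 -0.198  0.5  ]
```

```bash
python3 - <<'E'
from h import *
t=load("top0.pkl");s=load("side0.pkl")
c=np.array([.6045,.1014]);yaw0=.2694
def model(a,zt):
    cs,sn=np.cos(a),np.sin(a);q=np.array([[1,1],[-1,1],[-1,-1],[1,-1]])@np.array([[cs,sn],[-sn,cs]])
    L=[]
    for hw,z in((4.5,zt),(8,zt-.006),(8,zt-.022)): L.append(np.c_[c+q*hw/1000,np.full(4,z)])
    th=np.linspace(0,2*np.pi,30);ring=np.c_[c+.012*np.c_[np.cos(th),np.sin(th)],np.full(30,zt-.022)]
    return L,ring
def tile(p,cen,h,f,zt,angs):
    out=[]
    for a in [None]+angs:
        u0,v0=cen[0]-h,cen[1]-h
        im=np.ascontiguousarray(p["img"][v0:v0+2*h,u0:u0+2*h,::-1]);im=cv2.resize(im,None,fx=f,fy=f,interpolation=cv2.INTER_CUBIC)
        if a is not None:
            L,ring=model(a,zt)
            P=[(proj(p,X)-[u0,v0]+.5)*f for X in L];rg=(proj(p,ring)-[u0,v0]+.5)*f
            for X in P: cv2.polylines(im,[X.astype(int)],True,(0,0,255),1)
            for A,B in zip(P[:-1],P[1:]):
                for i in range(4): cv2.line(im,A[i].astype(int),B[i].astype(int),(255,0,0),1)
            cv2.polylines(im,[rg.astype(int)],True,(0,160,0),1)
            cv2.putText(im,f"{np.degrees(a-yaw0):.0f}",(2,12),0,.4,(0,0,255))
        out.append(im)
    while len(out)%3: out.append(out[0]*0)
    return np.vstack([np.hstack(out[i:i+3]) for i in range(0,len(out),3)])
A=[yaw0+np.radians(d) for d in(0,18,36,54,72)]
cv2.imwrite("pics/ov_t.png",tile(t,(256,192),10,13,.2235,A));cv2.imwrite("pics/ov_s.png",tile(s,(263,198),11,12,.2235,A))
E
```

```text
(no output)
```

View pics/ov_t.png

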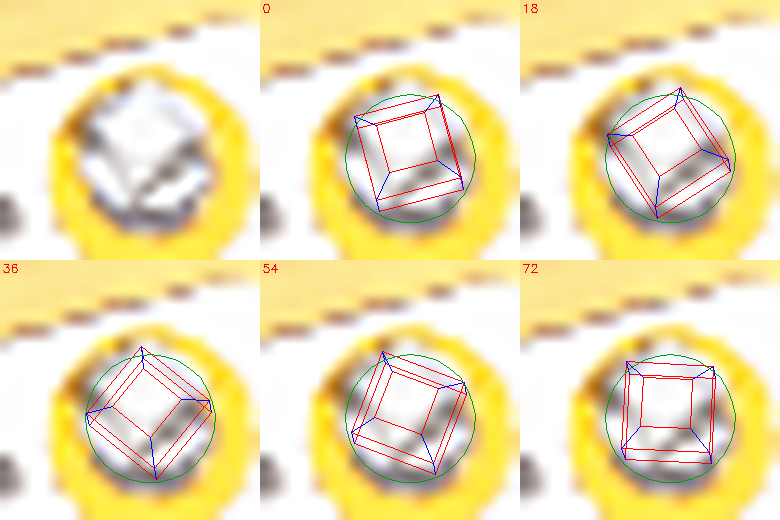

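View pics/ov_s.png

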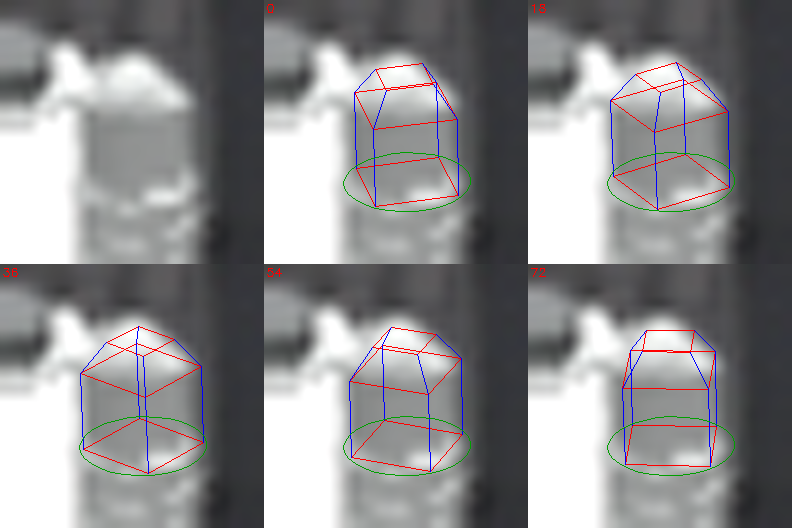

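```bash
cat > fit.py <<'E'
from h import *
import itertools,sys
def faces(c,a,zt,nring=32):
    cs,sn=np.cos(a),np.sin(a);q=np.array([[1,1],[-1,1],[-1,-1],[1,-1]])@np.array([[cs,sn],[-sn,cs]])
    T,M,B=[np.c_[c+q*hw/1000,np.full(4,z)] for hw,z in((4.5,zt),(8,zt-.006),(8,zt-.022))]
    th=np.linspace(0,2*np.pi,nring,endpoint=False);ring=np.c_[c+.012*np.c_[np.cos(th),np.sin(th)],np.full(nring,zt-.022)]
    F=[(1,ring)]
    for i in range(4):
        j=(i+1)%4
        F.append((2+i,np.array([B[i],B[j],M[j],M[i]])))
        F.append((6+i,np.array([M[i],M[j],T[j],T[i]])))
    F.append((10,T));return F
def render(p,c,a,zt,u0,v0,w,h,ss,sh):
    L=np.zeros((h*ss,w*ss),np.uint8);o=np.array(p["origin"])
    lo=np.array([*c,zt-.022]);
    th=np.linspace(0,2*np.pi,32,endpoint=False);r2=np.c_[c+.012*np.c_[np.cos(th),np.sin(th)],np.full(32,zt-.05)]
    for k,X in [(11,np.vstack([r2]))]+faces(c,a,zt):
        if k==11:
            ring=np.c_[r2[:,:2],np.full(32,zt-.022)]
            pts=np.vstack([proj(p,r2),proj(p,ring)]).astype(np.float32);P=cv2.convexHull(pts)[:,0]
        else:
            if 1<k<10:
                n=np.cross(X[1]-X[0],X[3]-X[0]);
                if n@(X.mean(0)-np.array([*c,zt-.011]))<0:n=-n
                if n@(o-X.mean(0))<=0: continue
            P=proj(p,X)
        P=(P+sh-[u0,v0]+.5)*ss
        cv2.fillPoly(L,[np.round(P*16-8).astype(np.int32)],k,shift=4)
    return L
def score(p,c,a,zt,box,sh,mask,ss=6):
    u0,v0,w,h=box;L=render(p,c,a,zt,u0,v0,w,h,ss,sh)
    img=p["img"][v0:v0+h,u0:u0+w].astype(float).mean(2)
    cols=[]
    for k in range(12):
        f=(L==k).astype(np.float32)
        if f.any(): cols.append(cv2.GaussianBlur(f,(0,0),ss*.35).reshape(h,ss,w,ss).mean((1,3))[mask])
    A=np.array(cols).T;y=img[mask]
    A2=np.vstack([A,.15*np.eye(A.shape[1])]);y2=np.r_[y-150,np.zeros(A.shape[1])]
    x=np.linalg.lstsq(A2,y2,rcond=None)[0];return np.mean((A@x-(y-150))**2)**.5
E
cat > run.py <<'E'
from fit import *
t=load("top0.pkl");s=load("side0.pkl");c=np.array([.6045,.1014]);yaw=.2694
def mk(box,f):
    u0,v0,w,h=box;U,V=np.meshgrid(u0+np.arange(w),v0+np.arange(h));return f(U,V)
bt=(248,184,18,18);mt=mk(bt,lambda U,V:(U-256.8)**2+(V-193.2)**2<5.3**2)
bs=(254,186,18,22);ms=mk(bs,lambda U,V:(U>=259)&(U<=266)&(V>=194)&(V<=206))
for name,p,b,m in(("top",t,bt,mt),("side",s,bs,ms)):
  print(name,m.sum())
  for zt in(.2175,.2205,.2235,.2265):
    r=[]
    for d in range(0,90,6):
        r.append(min(score(p,c,yaw+np.radians(d),zt,b,np.array(sh),m) for sh in itertools.product((-.7,0,.7),(-.7,0,.7))))
    print(zt,np.round(r,1))
E
python3 run.py
```

```text
top 91
0.2175 [31.8 31.1 29.3 27.5 26.6 27.2 28.6 30.  30.7 31.1 31.6 32.1 32.  32.4
 32.5]
0.2205 [31.6 29.1 26.5 26.4 25.  25.8 27.4 29.  29.9 30.6 31.2 31.5 31.5 31.9
 32. ]
0.2235 [31.5 28.5 26.9 24.3 23.6 25.2 26.8 28.6 29.6 30.5 31.1 31.5 31.5 31.8
 31.8]
0.2265 [31.3 29.6 27.  23.3 23.4 25.  27.  28.9 30.1 30.5 31.2 31.7 31.9 32.2
 32. ]
side 104
0.2175 [15.9 16.  15.7 15.2 15.2 15.3 15.3 15.7 16.4 17.  17.7 17.1 16.9 17.2
 16.3]
0.2205 [16.2 15.7 15.5 15.2 15.1 15.3 15.3 15.6 16.1 17.  17.3 17.2 17.7 18.6
 16.6]
0.2235 [13.1 13.1 12.5 12.7 12.7 12.8 12.8 13.6 13.8 14.2 14.2 14.5 14.6 14.4
 13.6]
0.2265 [12.4 12.9 12.9 12.6 12.5 12.6 12.5 12.9 13.4 13.9 13.8 13.5 13.5 13.9
 12.9]
```

```bash
cat > mv.py <<'E'
from h import *
import json,sys
def plan(cur_p,cur_r,tgt,tyaw,n):
    """rows from the current pose to tgt/yaw (tool down) in n rows"""
    Ra=R.from_euler('xyz',cur_r);Rb=R.from_euler('xyz',[np.pi,0,tyaw])
    rv=(Rb*Ra.inv()).as_rotvec();rows=[]
    P=np.array(cur_p);pts=[(P+(np.array(tgt)-P)*k/n,R.from_rotvec(rv*k/n)*Ra) for k in range(n+1)]
    for (p0,r0),(p1,r1) in zip(pts[:-1],pts[1:]):
        d=r0.inv().apply(p1-p0);w=np.degrees((r0.inv()*r1).as_rotvec())
        rows.append(dict(zip(("x","y","z","rx","ry","rz"),[*d.round(4),*w.round(2)])))
    return rows
def show(rows):
    for r in rows: print(json.dumps({k:float(v) for k,v in r.items() if abs(v)>1e-4}))
if __name__=="__main__":
    from bench import robot
    o=robot.get_obs();a=list(map(float,sys.argv[1:]))
    print(o["time"],o["tool_pos"].round(4),o["ee_rot"].round(3))
    show(plan(o["tool_pos"],o["ee_rot"],a[:3],a[3],int(a[4])))
E
python3 mv.py .4823 -.2746 .15 -.998 11
```

```text
1.1 [ 0.2008 -0.512   0.2055] [ 3.142 -0.    -1.197]
{"x": -0.0108, "y": -0.0317, "z": 0.005, "rz": -1.04}
{"x": -0.0102, "y": -0.0319, "z": 0.005, "rz": -1.04}
{"x": -0.0096, "y": -0.0321, "z": 0.005, "rz": -1.04}
{"x": -0.009, "y": -0.0322, "z": 0.005, "rz": -1.04}
{"x": -0.0084, "y": -0.0324, "z": 0.005, "rz": -1.04}
{"x": -0.0078, "y": -0.0325, "z": 0.005, "rz": -1.04}
{"x": -0.0073, "y": -0.0327, "z": 0.005, "rz": -1.04}
{"x": -0.0067, "y": -0.0328, "z": 0.005, "rz": -1.04}
{"x": -0.0061, "y": -0.0329, "z": 0.005, "rz": -1.04}
{"x": -0.0055, "y": -0.033, "z": 0.005, "rz": -1.04}
{"x": -0.0049, "y": -0.0331, "z": 0.005, "rz": -1.04}
```

Request:
jog_arm --series '[{"x":-0.0108,"y":-0.0317,"z":0.005,"rz":-1.04},{"x":-0.0102,"y":-0.0319,"z":0.005,"rz":-1.04},{"x":-0.0096,"y":-0.0321,"z":0.005,"rz":-1.04},{"x":-0.009,"y":-0.0322,"z":0.005,"rz":-1.04},{"x":-0.0084,"y":-0.0324,"z":0.005,"rz":-1.04},{"x":-0.0078,"y":-0.0325,"z":0.005,"rz":-1.04},{"x":-0.0073,"y":-0.0327,"z":0.005,"rz":-1.04},{"x":-0.0067,"y":-0.0328,"z":0.005,"rz":-1.04},{"x":-0.0061,"y":-0.0329,"z":0.005,"rz":-1.04},{"x":-0.0055,"y":-0.033,"z":0.005,"rz":-1.04},{"x":-0.0049,"y":-0.0331,"z":0.005,"rz":-1.04},{}]' --claw 1

```text
invalid input
```

```bash
python3 mv.py .4823 -.2746 .075 -.998 4; python3 - <<'E'
from bench import cams
from h import *
for n in("top","side"):
    p=cams.snapshot(n);pickle.dump(p,open(n+"1.pkl","wb"))
    crop(p,(396,240) if n=="top" else (302,180),(35,30),10,f"pics/{n}1.png",5)
E
```

```text
1.1 [ 0.2008 -0.512   0.2055] [ 3.142 -0.    -1.197]
{"x": -0.0296, "y": -0.0872, "z": 0.0326, "rz": -2.85}
{"x": -0.0252, "y": -0.0886, "z": 0.0326, "rz": -2.85}
{"x": -0.0208, "y": -0.0897, "z": 0.0326, "rz": -2.85}
{"x": -0.0163, "y": -0.0906, "z": 0.0326, "rz": -2.85}
```

View pics/top1.png

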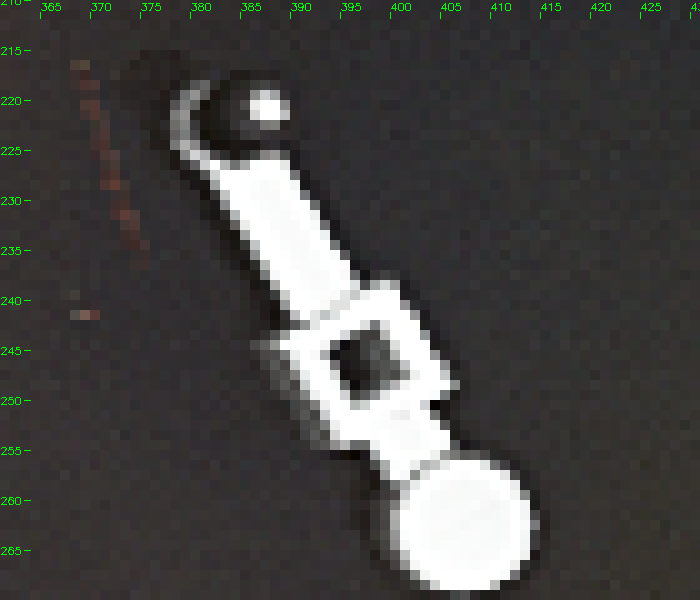

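View pics/side1.png

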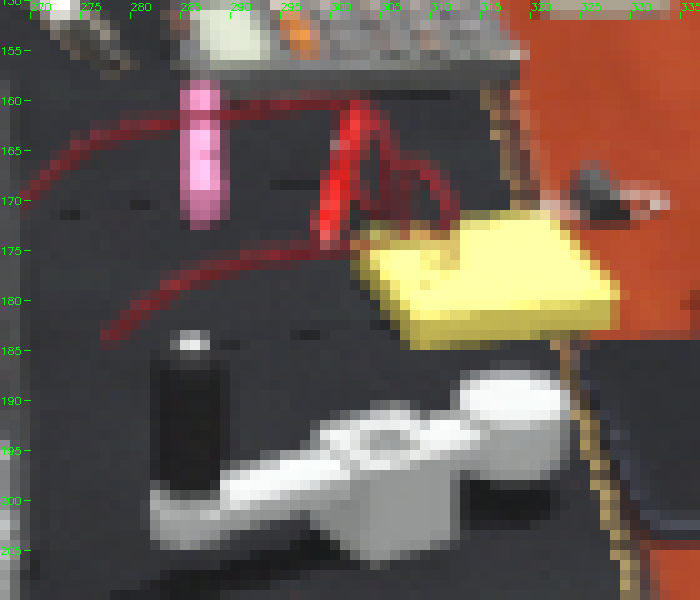

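Request:
jog_arm --series '[{"x":-0.0108,"y":-0.0317,"z":0.005,"rz":-1.04},{"x":-0.0102,"y":-0.0319,"z":0.005,"rz":-1.04},{"x":-0.0096,"y":-0.0321,"z":0.005,"rz":-1.04},{"x":-0.009,"y":-0.0322,"z":0.005,"rz":-1.04},{"x":-0.0084,"y":-0.0324,"z":0.005,"rz":-1.04},{"x":-0.0078,"y":-0.0325,"z":0.005,"rz":-1.04},{"x":-0.0073,"y":-0.0327,"z":0.005,"rz":-1.04},{"x":-0.0067,"y":-0.0328,"z":0.005,"rz":-1.04},{"x":-0.0061,"y":-0.0329,"z":0.005,"rz":-1.04},{"x":-0.0055,"y":-0.033,"z":0.005,"rz":-1.04},{"x":-0.0049,"y":-0.0331,"z":0.005,"rz":-1.04}]' --claw 1

```text
invalid input
```

```bash
python3 mv.py .4823 -.2746 .06 -.998 5; python3 - <<'E'
from bench import cams
from h import *
for n in("top","side"):
    p=cams.snapshot(n);pickle.dump(p,open(n+"1.pkl","wb"))
    crop(p,(396,240) if n=="top" else (302,165),(40,45),8,f"pics/{n}1b.png",5)
E
```

```text
1.2 [ 0.2008 -0.512   0.2055] [ 3.142 -0.    -1.197]
{"x": -0.0237, "y": -0.0698, "z": 0.0291, "rz": -2.28}
{"x": -0.0209, "y": -0.0706, "z": 0.0291, "rz": -2.28}
{"x": -0.018, "y": -0.0714, "z": 0.0291, "rz": -2.28}
{"x": -0.0152, "y": -0.0721, "z": 0.0291, "rz": -2.28}
{"x": -0.0123, "y": -0.0726, "z": 0.0291, "rz": -2.28}
```

View pics/side1b.png

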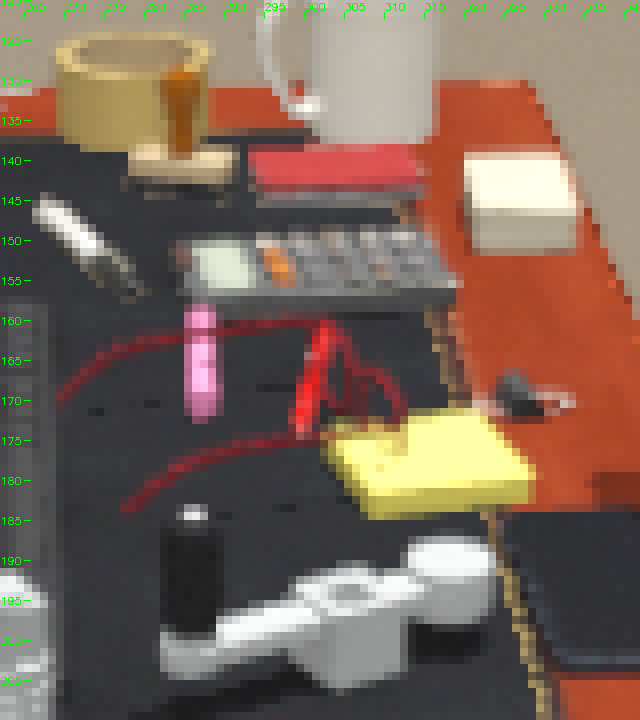

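Request:
jog_arm --series '[{"x":-0.011,"y":-0.032,"z":0.005,"rx":0,"ry":0,"rz":-1.04}]'

```text
time: 1.38
tool_pos: [0.2237, -0.4932, 0.201]
ee_rot: [3.138, -0.003, -1.185]
wrist_force: [1.6, 0.0, 0.0]
width: 0.0938
```

```bash
cat > /tmp/s.py <<'E'
s=open('mv.py').read()
i=s.index("def show");j=s.index("if __name__")
s=s[:i]+'''def show(rows):
    print("["+", ".join("{"+", ".join(f'"{k}": {float(r[k])+0:g}' for k in ("x","y","z","rx","ry","rz"))+"}" for r in rows)+"]")
'''+s[j:]
open('mv.py','w').write(s)
E
python3 /tmp/s.py; python3 mv.py .4823 -.2746 .15 -.998 10
```

```text
1.3833 [ 0.2237 -0.4932  0.201 ] [ 3.138e+00 -3.000e-03 -1.185e+00]
[{"x": -0.0105, "y": -0.0322, "z": 0.005, "rx": 0.02, "ry": -0.01, "rz": -1.07}, {"x": -0.0099, "y": -0.0324, "z": 0.005, "rx": 0.02, "ry": -0.01, "rz": -1.07}, {"x": -0.0093, "y": -0.0326, "z": 0.005, "rx": 0.02, "ry": -0.01, "rz": -1.07}, {"x": -0.0087, "y": -0.0327, "z": 0.005, "rx": 0.02, "ry": -0.01, "rz": -1.07}, {"x": -0.0081, "y": -0.0329, "z": 0.005, "rx": 0.02, "ry": -0.01, "rz": -1.07}, {"x": -0.0075, "y": -0.033, "z": 0.005, "rx": 0.02, "ry": -0.01, "rz": -1.07}, {"x": -0.0069, "y": -0.0332, "z": 0.005, "rx": 0.02, "ry": -0.01, "rz": -1.07}, {"x": -0.0062, "y": -0.0333, "z": 0.0051, "rx": 0.02, "ry": -0.01, "rz": -1.07}, {"x": -0.0056, "y": -0.0334, "z": 0.0051, "rx": 0.02, "ry": -0.01, "rz": -1.07}, {"x": -0.005, "y": -0.0335, "z": 0.0051, "rx": 0.02, "ry": -0.01, "rz": -1.07}]
```

Request:
jog_arm --series '[{"x":-0.0105,"y":-0.0322,"z":0.005,"rx":0,"ry":0,"rz":-1.1},{"x":-0.0099,"y":-0.0324,"z":0.005,"rx":0,"ry":0,"rz":-1.1},{"x":-0.0093,"y":-0.0326,"z":0.005,"rx":0,"ry":0,"rz":-1.1},{"x":-0.0087,"y":-0.0327,"z":0.005,"rx":0,"ry":0,"rz":-1.1},{"x":-0.0081,"y":-0.0329,"z":0.005,"rx":0,"ry":0,"rz":-1.1},{"x":-0.0075,"y":-0.033,"z":0.005,"rx":0,"ry":0,"rz":-1.1},{"x":-0.0069,"y":-0.0332,"z":0.005,"rx":0,"ry":0,"rz":-1.1},{"x":-0.0062,"y":-0.0333,"z":0.005,"rx":0,"ry":0,"rz":-1.1},{"x":-0.0056,"y":-0.0334,"z":0.005,"rx":0,"ry":0,"rz":-1.1},{"x":-0.005,"y":-0.0335,"z":0.005,"rx":0,"ry":0,"rz":-1.1}]' --claw 1

```text
time: 2.22
tool_pos: [0.4907, -0.2658, 0.1489]
ee_rot: [3.138, -0.007, -0.992]
wrist_force: [0.5, -0.1, -0.2]
width: 0.0939
```

```bash
python3 mv.py .4823 -.2746 .06 -.998 5; python3 - <<'E'
from bench import cams
from h import *
for n in("top","side"):
    p=cams.snapshot(n);pickle.dump(p,open(n+"1.pkl","wb"))
    crop(p,(396,240) if n=="top" else (302,165),(40,45),8,f"pics/{n}1c.png",5)
E
```

```text
2.2167 [ 0.4907 -0.2658  0.1489] [ 3.138 -0.007 -0.992]
[{"x": 0.0004, "y": 0.0023, "z": 0.0178, "rx": 0.04, "ry": -0.08, "rz": 0.07}, {"x": 0.0005, "y": 0.0023, "z": 0.0178, "rx": 0.04, "ry": -0.08, "rz": 0.07}, {"x": 0.0005, "y": 0.0023, "z": 0.0178, "rx": 0.04, "ry": -0.08, "rz": 0.07}, {"x": 0.0005, "y": 0.0023, "z": 0.0178, "rx": 0.04, "ry": -0.08, "rz": 0.07}, {"x": 0.0005, "y": 0.0023, "z": 0.0178, "rx": 0.04, "ry": -0.08, "rz": 0.07}]
```

View pics/side1c.png

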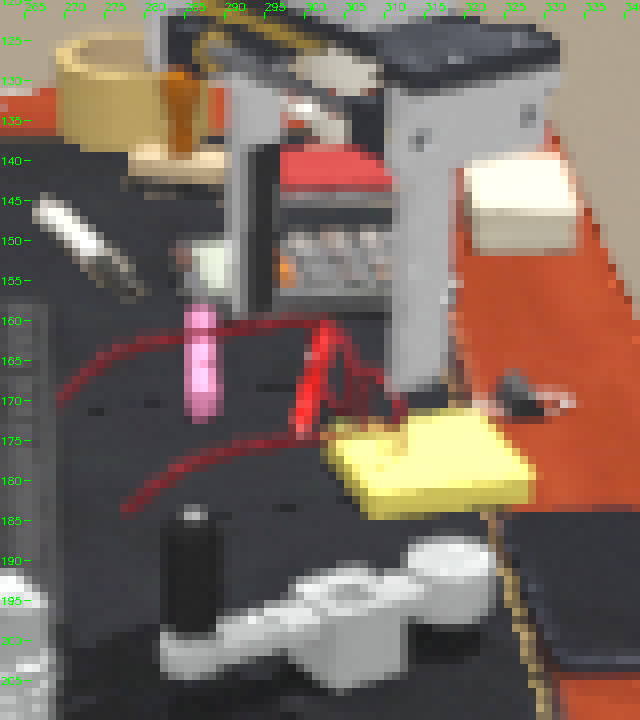

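```bash
python3 mv.py .4823 -.2746 .06 -.998 5
```

```text
2.3167 [ 0.4921 -0.2631  0.1476] [ 3.14  -0.004 -0.987]
[{"x": 0.0008, "y": 0.0029, "z": 0.0175, "rx": 0.02, "ry": -0.05, "rz": 0.13}, {"x": 0.0008, "y": 0.0029, "z": 0.0175, "rx": 0.02, "ry": -0.05, "rz": 0.13}, {"x": 0.0008, "y": 0.0029, "z": 0.0175, "rx": 0.02, "ry": -0.05, "rz": 0.13}, {"x": 0.0008, "y": 0.0029, "z": 0.0175, "rx": 0.02, "ry": -0.05, "rz": 0.13}, {"x": 0.0008, "y": 0.0029, "z": 0.0175, "rx": 0.02, "ry": -0.05, "rz": 0.13}]
```

Request:
jog_arm --series '[{"x":0.002,"y":0.0075,"z":0.01,"rx":0,"ry":0,"rz":0.5},{"x":0.002,"y":0.007,"z":0.015,"rx":0,"ry":0,"rz":0.1},{"x":0,"y":0,"z":0.02,"rx":0,"ry":0,"rz":0},{"x":0,"y":0,"z":0.02,"rx":0,"ry":0,"rz":0},{"x":0,"y":0,"z":0.015,"rx":0,"ry":0,"rz":0},{"x":0,"y":0,"z":0,"rx":0,"ry":0,"rz":0}]'

```text
time: 2.82
tool_pos: [0.4779, -0.2809, 0.0642]
ee_rot: [3.137, -0.009, -1.003]
wrist_force: [-0.6, 0.1, -1.0]
width: 0.0941
```

```bash
python3 mv.py .4823 -.2746 .006 -.998 5;python3 - <<'E'
from bench import cams
from h import *
for n in("top","side"):
    p=cams.snapshot(n);pickle.dump(p,open(n+"2.pkl","wb"))
    crop(p,(396,240) if n=="top" else (302,180),(40,40),8,f"pics/{n}2.png",5)
E
```

```text
2.8167 [ 0.4779 -0.2809  0.0642] [ 3.137 -0.009 -1.003]
[{"x": -0.0007, "y": -0.0015, "z": 0.0116, "rx": 0.06, "ry": -0.1, "rz": -0.05}, {"x": -0.0007, "y": -0.0015, "z": 0.0116, "rx": 0.06, "ry": -0.1, "rz": -0.05}, {"x": -0.0007, "y": -0.0015, "z": 0.0116, "rx": 0.06, "ry": -0.1, "rz": -0.05}, {"x": -0.0006, "y": -0.0015, "z": 0.0116, "rx": 0.06, "ry": -0.1, "rz": -0.05}, {"x": -0.0006, "y": -0.0014, "z": 0.0116, "rx": 0.06, "ry": -0.1, "rz": -0.05}]
```

View pics/side2.png

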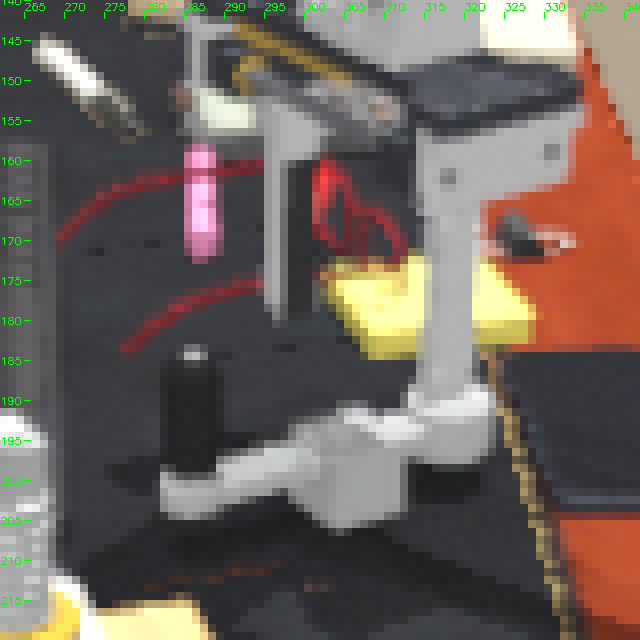

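View pics/top2.png

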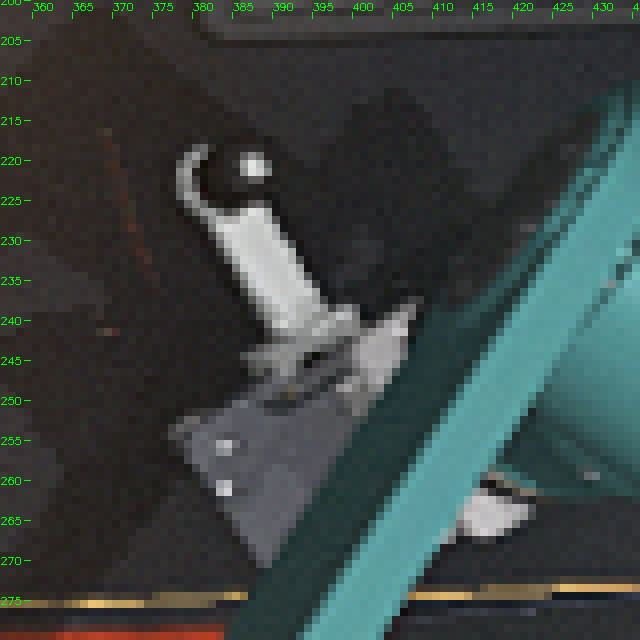

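```bash
python3 mv.py .4823 -.2746 .006 -.998 1
```

```text
2.9167 [ 0.4797 -0.2818  0.0674] [ 3.139 -0.013 -1.003]
[{"x": -0.0055, "y": -0.0063, "z": 0.0613, "rx": 0.16, "ry": -0.76, "rz": -0.26}]
```

Request:
jog_arm --series '[{"x":-0.004,"y":-0.0065,"z":0.0,"rx":0,"ry":-0.5,"rz":0},{"x":0,"y":0,"z":0,"rx":0,"ry":0,"rz":0},{"x":0,"y":0,"z":0,"rx":0,"ry":0,"rz":0}]'

```text
time: 3.17
tool_pos: [0.4839, -0.2771, 0.071]
ee_rot: [3.141, -0.01, -1.006]
wrist_force: [-0.1, -0.6, 0.1]
width: 0.0941
```

```bash
python3 mv.py .4823 -.2746 .006 -.998 1;python3 - <<'E'
from bench import cams
from h import *
p=cams.snapshot("side")
E
python3 mv.py .4823 -.2746 .006 -.998 1
```

```text
3.1667 [ 0.4839 -0.2771  0.071 ] [ 3.141 -0.01  -1.006]
[{"x": -0.0036, "y": 0, "z": 0.065, "rx": 0.03, "ry": -0.55, "rz": -0.44}]
3.2167 [ 0.4842 -0.2771  0.0712] [ 3.141 -0.01  -1.006]
[{"x": -0.0038, "y": 0.0002, "z": 0.0652, "rx": 0.01, "ry": -0.57, "rz": -0.44}]
```

Request:
jog_arm --series '[{"x":-0.0035,"y":0,"z":0.012,"rx":0,"ry":-0.5,"rz":-0.4},{"x":0,"y":0,"z":0.018,"rx":0,"ry":0,"rz":0},{"x":0,"y":0,"z":0.016,"rx":0,"ry":0,"rz":0},{"x":0,"y":0,"z":0.008,"rx":0,"ry":0,"rz":0}]'

```text
time: 3.55
tool_pos: [0.4861, -0.276, 0.0199]
ee_rot: [-3.137, -0.011, -0.996]
wrist_force: [0.3, 0.2, -0.4]
width: 0.0938
```

```bash
python3 - <<'E'
from bench import cams
from h import *
p=cams.snapshot("side");pickle.dump(p,open("side3.pkl","wb"))
crop(p,(302,180),(40,40),8,f"pics/side3.png",5)
E
python3 mv.py .4823 -.2746 .006 -.998 1
```

```text
3.6 [ 0.4852 -0.2754  0.0184] [-3.138 -0.009 -0.996]
[{"x": -0.0024, "y": 0.002, "z": 0.0124, "rx": -0.19, "ry": -0.5, "rz": 0.11}]
```

View pics/side3.png

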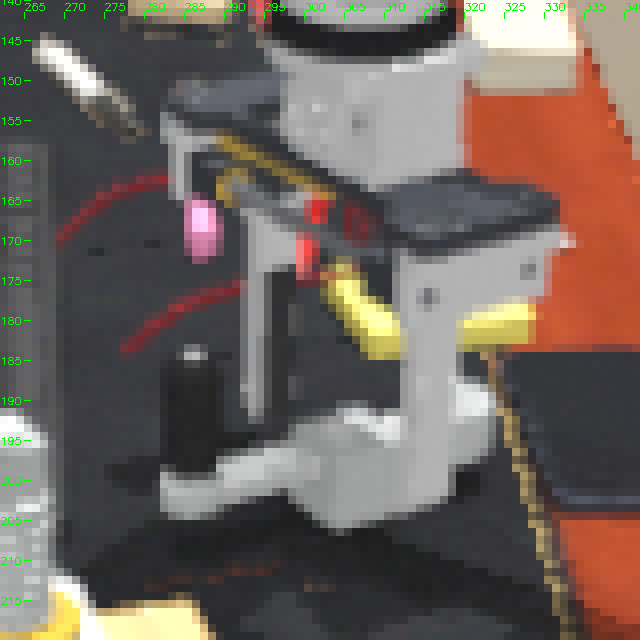

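Request:
jog_arm --series '[{"x":-0.0025,"y":0.002,"z":0.007,"rx":0,"ry":-0.5,"rz":0},{"x":0,"y":0,"z":0.005,"rx":0,"ry":0,"rz":0}]'

```text
time: 3.77
tool_pos: [0.4823, -0.2742, 0.0059]
ee_rot: [-3.138, 0.0, -0.995]
wrist_force: [0.9, 0.3, -0.8]
width: 0.094
```

Request:
jog_arm --series '[{"x":0,"y":0,"z":0,"rx":0,"ry":0,"rz":0},{"x":0,"y":0,"z":0,"rx":0,"ry":0,"rz":0},{"x":0,"y":0,"z":0,"rx":0,"ry":0,"rz":0},{"x":0,"y":0,"z":0,"rx":0,"ry":0,"rz":0},{"x":0,"y":0,"z":0,"rx":0,"ry":0,"rz":0},{"x":0,"y":0,"z":0,"rx":0,"ry":0,"rz":0}]' --claw 0

```text
time: 4.27
tool_pos: [0.4831, -0.2748, 0.007]
ee_rot: [-3.137, -0.001, -0.995]
wrist_force: [1.4, 0.1, -0.6]
width: 0.0572
```

```bash
python3 - <<'E'
from bench import cams
from h import *
p=cams.snapshot("side");pickle.dump(p,open("side4.pkl","wb"))
crop(p,(302,180),(40,40),8,f"pics/side4.png",5)
E
python3 mv.py .4823 -.2746 .006 -.998 1
```

```text
4.3167 [ 0.4831 -0.2749  0.0071] [-3.137e+00 -2.000e-03 -9.950e-01]
[{"x": -0.0007, "y": 0.0005, "z": 0.001, "rx": -0.25, "ry": -0.09, "rz": 0.15}]
```

View pics/side4.png

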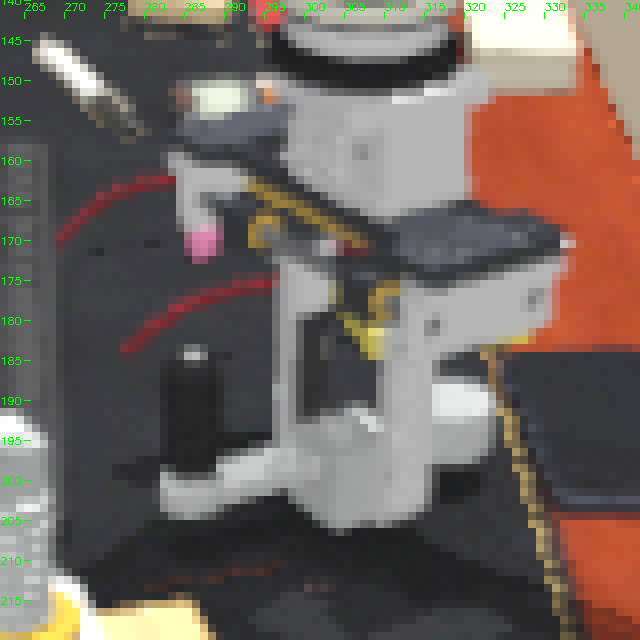

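Still closing, well centred.

Request:
jog_arm --series '[{"x":0,"y":0,"z":0,"rx":0,"ry":0,"rz":0},{"x":0,"y":0,"z":0,"rx":0,"ry":0,"rz":0},{"x":0,"y":0,"z":0,"rx":0,"ry":0,"rz":0},{"x":0,"y":0,"z":0,"rx":0,"ry":0,"rz":0},{"x":0,"y":0,"z":0,"rx":0,"ry":0,"rz":0},{"x":0,"y":0,"z":0,"rx":0,"ry":0,"rz":0}]' --claw 0

```text
time: 4.82
tool_pos: [0.4836, -0.2753, 0.0077]
ee_rot: [-3.137, -0.003, -0.995]
wrist_force: [0.5, 0.7, 0.2]
width: 0.034
```

```bash
python3 - <<'E'
from bench import robot
o=robot.get_obs();print({k:o[k].round(3) for k in("tool_pos","ee_rot","wrist_force","wrist_torque","joint_positions")},o["width"])
E
python3 mv.py .4823 -.2746 .27 -.998 10
```

```text
{'tool_pos': array([ 0.484, -0.275,  0.008]), 'ee_rot': array([-3.137e+00, -3.000e-03, -9.950e-01]), 'wrist_force': array([0.495, 0.69 , 0.168]), 'wrist_torque': array([-0.007, -0.026,  0.009]), 'joint_positions': array([-0.622,  0.22 ,  1.625,  0.004,  1.292,  0.373])} 0.0339951080530135
4.8167 [ 0.4836 -0.2753  0.0077] [-3.137e+00 -3.000e-03 -9.950e-01]
[{"x": 0, "y": -0.0001, "z": -0.0262, "rx": -0.03, "ry": -0.02, "rz": 0.02}, {"x": -0.0001, "y": 0, "z": -0.0262, "rx": -0.03, "ry": -0.02, "rz": 0.02}, {"x": -0.0001, "y": 0, "z": -0.0262, "rx": -0.03, "ry": -0.02, "rz": 0.02}, {"x": -0.0001, "y": 0, "z": -0.0262, "rx": -0.03, "ry": -0.02, "rz": 0.02}, {"x": -0.0001, "y": 0, "z": -0.0262, "rx": -0.03, "ry": -0.02, "rz": 0.02}, {"x": -0.0001, "y": 0, "z": -0.0262, "rx": -0.03, "ry": -0.02, "rz": 0.02}, {"x": -0.0001, "y": 0, "z": -0.0262, "rx": -0.03, "ry": -0.02, "rz": 0.02}, {"x": -0.0001, "y": 0, "z": -0.0262, "rx": -0.03, "ry": -0.02, "rz": 0.02}, {"x": -0.0001, "y": 0, "z": -0.0262, "rx": -0.03, "ry": -0.02, "rz": 0.02}, {"x": -0.0001, "y": 0.0001, "z": -0.0262, "rx": -0.03, "ry": -0.02, "rz": 0.02}]
```

Request:
jog_arm --series '[{"x":0,"y":0,"z":-0.015,"rx":0,"ry":0,"rz":0},{"x":0,"y":0,"z":-0.026,"rx":0,"ry":0,"rz":0},{"x":0,"y":0,"z":-0.026,"rx":0,"ry":0,"rz":0},{"x":0,"y":0,"z":-0.026,"rx":0,"ry":0,"rz":0},{"x":0,"y":0,"z":-0.026,"rx":0,"ry":0,"rz":0},{"x":0,"y":0,"z":-0.026,"rx":0,"ry":0,"rz":0},{"x":0,"y":0,"z":-0.026,"rx":0,"ry":0,"rz":0},{"x":0,"y":0,"z":-0.026,"rx":0,"ry":0,"rz":0},{"x":0,"y":0,"z":-0.026,"rx":0,"ry":0,"rz":0},{"x":0,"y":0,"z":-0.026,"rx":0,"ry":0,"rz":0},{"x":0,"y":0,"z":-0.015,"rx":0,"ry":0,"rz":0}]'

```text
time: 5.73
tool_pos: [0.4752, -0.2703, 0.2631]
ee_rot: [3.131, 0.037, -0.995]
wrist_force: [0.4, 0.3, -1.8]
width: 0.0342
```

```bash
python3 - <<'E'
from bench import cams
from h import *
p=cams.snapshot("side");pickle.dump(p,open("side5.pkl","wb"))
cv2.imwrite("pics/side5.png",p["img"][:,:,::-1])
E
python3 mv.py .6045 .1014 .29 -.91 12
```

```text
5.7833 [ 0.4761 -0.2709  0.2657] [ 3.133  0.032 -0.995]
[{"x": -0.0203, "y": -0.0259, "z": -0.0016, "rx": 0.04, "ry": 0.16, "rz": -0.41}, {"x": -0.0201, "y": -0.026, "z": -0.0016, "rx": 0.04, "ry": 0.16, "rz": -0.41}, {"x": -0.0199, "y": -0.0261, "z": -0.0017, "rx": 0.04, "ry": 0.16, "rz": -0.41}, {"x": -0.0197, "y": -0.0263, "z": -0.0017, "rx": 0.04, "ry": 0.16, "rz": -0.41}, {"x": -0.0195, "y": -0.0264, "z": -0.0018, "rx": 0.04, "ry": 0.16, "rz": -0.41}, {"x": -0.0193, "y": -0.0266, "z": -0.0018, "rx": 0.04, "ry": 0.16, "rz": -0.41}, {"x": -0.0191, "y": -0.0267, "z": -0.0018, "rx": 0.04, "ry": 0.16, "rz": -0.41}, {"x": -0.0189, "y": -0.0268, "z": -0.0019, "rx": 0.04, "ry": 0.16, "rz": -0.41}, {"x": -0.0187, "y": -0.027, "z": -0.0019, "rx": 0.04, "ry": 0.16, "rz": -0.41}, {"x": -0.0185, "y": -0.0271, "z": -0.0019, "rx": 0.04, "ry": 0.16, "rz": -0.41}, {"x": -0.0183, "y": -0.0272, "z": -0.002, "rx": 0.04, "ry": 0.16, "rz": -0.41}, {"x": -0.0181, "y": -0.0274, "z": -0.002, "rx": 0.04, "ry": 0.16, "rz": -0.41}]
```

View pics/side5.png

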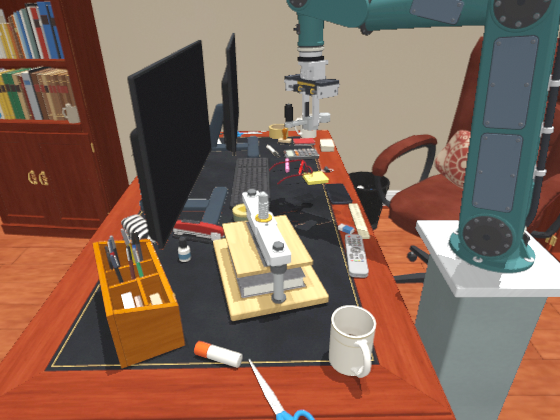

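Request:
jog_arm --series '[{"x":-0.015,"y":-0.02,"z":-0.003,"rx":0,"ry":0.2,"rz":-0.4},{"x":-0.0201,"y":-0.026,"z":-0.002,"rx":0,"ry":0.2,"rz":-0.4},{"x":-0.0199,"y":-0.0261,"z":-0.002,"rx":0,"ry":0.2,"rz":-0.4},{"x":-0.0197,"y":-0.0263,"z":-0.002,"rx":0,"ry":0.2,"rz":-0.4},{"x":-0.0195,"y":-0.0264,"z":-0.002,"rx":0,"ry":0.2,"rz":-0.4},{"x":-0.0193,"y":-0.0266,"z":-0.002,"rx":0,"ry":0.2,"rz":-0.4},{"x":-0.0191,"y":-0.0267,"z":-0.002,"rx":0,"ry":0.2,"rz":-0.4},{"x":-0.0189,"y":-0.0268,"z":-0.002,"rx":0,"ry":0.2,"rz":-0.4},{"x":-0.0187,"y":-0.027,"z":-0.002,"rx":0,"ry":0.2,"rz":-0.4},{"x":-0.0185,"y":-0.0271,"z":-0.002,"rx":0,"ry":0.2,"rz":-0.4},{"x":-0.0183,"y":-0.0272,"z":-0.002,"rx":0,"ry":0.2,"rz":-0.4},{"x":-0.012,"y":-0.018,"z":-0.002,"rx":0,"ry":0.2,"rz":-0.4}]'

```text
time: 6.78
tool_pos: [0.5989, 0.0933, 0.268]
ee_rot: [3.11, 0.011, -0.921]
wrist_force: [0.5, -0.9, -3.1]
width: 0.0341
```

```bash
python3 - <<'E'
from bench import cams
from h import *
for n in("top","side"):
  p=cams.snapshot(n);pickle.dump(p,open(n+"6.pkl","wb"))
E
python3 mv.py .6045 .1014 .265 -.916 2
```

```text
6.8833 [0.5988 0.0942 0.2674] [ 3.109  0.012 -0.918]
[{"x": -0.0011, "y": -0.0045, "z": 0.0011, "rx": 0.93, "ry": 0.35, "rz": -0.04}, {"x": -0.0011, "y": -0.0045, "z": 0.0011, "rx": 0.93, "ry": 0.35, "rz": -0.04}]
```

Request:
jog_arm --series '[{"x":-0.002,"y":-0.009,"z":0,"rx":1.9,"ry":0.7,"rz":0},{"x":0,"y":0,"z":0,"rx":0,"ry":0,"rz":0}]'

```text
time: 7.05
tool_pos: [0.6041, 0.1017, 0.2631]
ee_rot: [3.137, 0.002, -0.916]
wrist_force: [0.4, -0.1, -3.6]
width: 0.034
```

```bash
python3 - <<'E'
from bench import cams
from h import *
for n,c in(("top",(256,195)),("side",(265,180))):
  p=cams.snapshot(n);pickle.dump(p,open(n+"7.pkl","wb"));crop(p,c,(40,40),8,f"pics/{n}7.png",5)
E
python3 mv.py .6045 .1014 .245 -.916 2
```

```text
7.15 [0.6038 0.1    0.2631] [ 3.135e+00  2.000e-03 -9.180e-01]
[{"x": -0.0003, "y": -0.0008, "z": 0.0091, "rx": 0.2, "ry": 0.05, "rz": -0.05}, {"x": -0.0003, "y": -0.0007, "z": 0.0091, "rx": 0.2, "ry": 0.05, "rz": -0.05}]
```

View pics/side7.png

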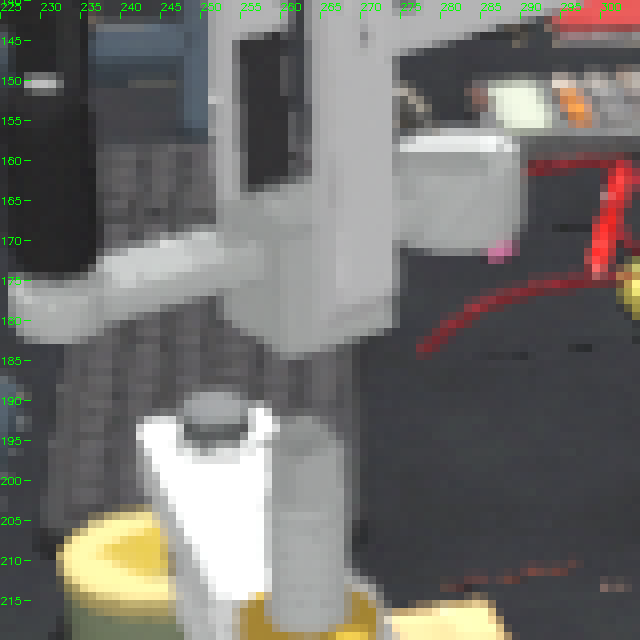

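View pics/top7.png

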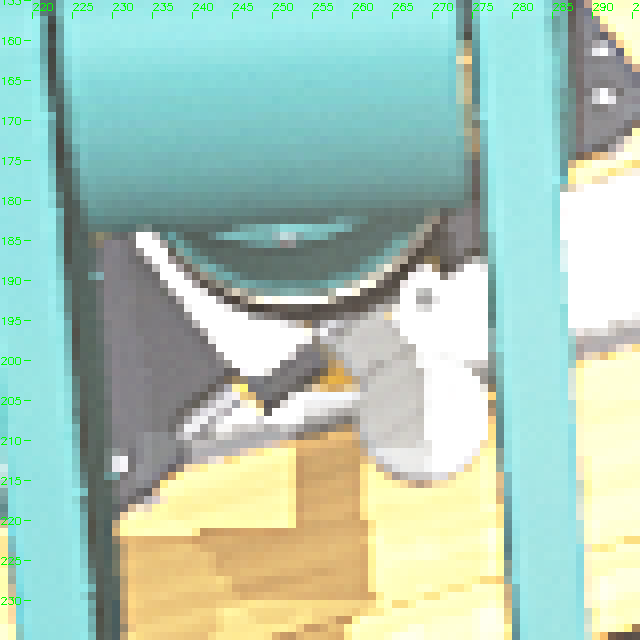

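```bash
python3 - <<'E'
from h import *
s=load("side7.pkl");c=np.array([.6038,.1000]);a=-.918+np.pi/2;z=.2631-.0077
cs,sn=np.cos(a),np.sin(a);q=np.array([[1,1],[-1,1],[-1,-1],[1,-1]])*.017@np.array([[cs,sn],[-sn,cs]])
print("bot",proj(s,np.c_[c+q,np.full(4,z)]).round(1).tolist());print("top",proj(s,np.c_[c+q,np.full(4,z+.034)]).round(1).tolist())
x=np.array([cs,sn])
print("cw top/bot ctr",proj(s,[*(c-.05*x),z+.032]),proj(s,[*(c-.05*x),z+.008]))
th=np.linspace(0,2*np.pi,60);r=np.c_[c-.05*x+.019*np.c_[np.cos(th),np.sin(th)],np.full(60,z+.02)];P=proj(s,r);print("cw u range",P[:,0].min(),P[:,0].max())
r=np.c_[c+.075*x+.012*np.c_[np.cos(th),np.sin(th)],np.full(60,z+.06)];P=proj(s,r);print("handle u",P[:,0].min(),P[:,0].max())
p=s["img"][:,:,:].mean(2)
print(p[168,274:294].astype(int));print(p[160,222:240].astype(int));print("screw",p[204:212,255:271].mean(0).astype(int))
r=np.c_[np.array([.6045,.1014])+.012*np.c_[np.cos(th),np.sin(th)],np.full(60,.195)];P=proj(s,r);print("screw pred",P[:,0].min(),P[:,0].max())
E
```

```text
bot [[261.3, 184.2], [274.0, 180.2], [265.0, 175.2], [252.4, 179.1]]
top [[260.8, 169.6], [273.8, 165.7], [264.6, 161.1], [251.8, 164.7]]
cw top/bot ctr [[281.16042518 160.75470377]] [[281.20046496 170.71700665]]
cw u range 272.704324124485 289.660097409392
handle u 226.27603606669587 238.14896072518513
[171 163 160 160 165 168 170 168 167 169 168 167 164 161 154 131  85  63
  61  64]
[65 65 64 46 38 38 39 40 40 40 40 39 38 36 42 78 82 88]
screw [255 255 254 200 161 165 169 170 170 168 167 163 158 117  70  57]
screw pred 258.2483573714433 268.81575579096
```

```bash
python3 - <<'E'
from h import *
th=np.linspace(0,2*np.pi,60)
def pr(s,c,a,z):
    x=np.array([np.cos(a),np.sin(a)])
    o=[]
    for d,r,h in((-.05,.019,.02),(.075,.012,.05),(.075,.012,.07)):
        P=proj(s,np.c_[c+d*x+r*np.c_[np.cos(th),np.sin(th)],np.full(60,z+h)]);o.append((P[:,0].min().round(1),P[:,0].max().round(1),P[:,1].mean().round(1)))
    return o
s=load("side0.pkl");print(pr(s,np.array([.4823,-.2746]),.573,0))
p=s["img"].mean(2);print(p[194,308:328].astype(int),p[188:196,278:294].mean(0).astype(int))
s=load("side7.pkl");p=s["img"].mean(2)
for a in(.653,.606):print(pr(s,np.array([.6038,.1]),a,.2554))
for v in(152,160,168):print(p[v,222:240].astype(int))
E
```

```text
[(np.float64(312.3), np.float64(323.7), np.float64(193.9)), (np.float64(283.4), np.float64(290.9), np.float64(195.0)), (np.float64(283.4), np.float64(291.0), np.float64(189.4))]
[191 235 242 241 229 210 182 157 155 159 158 156 154 154 146 108  66 133
  92  40] [56 56 56 57 39 31 33 34 34 33 33 41 54 57 57 62]
[(np.float64(272.7), np.float64(289.7), np.float64(165.8)), (np.float64(226.6), np.float64(238.4), np.float64(166.7)), (np.float64(225.9), np.float64(237.9), np.float64(157.4))]
[(np.float64(273.3), np.float64(290.3), np.float64(166.1)), (np.float64(225.8), np.float64(237.5), np.float64(166.1)), (np.float64(225.1), np.float64(237.0), np.float64(156.9))]
[69 66 68 51 47 49 48 50 49 50 48 47 44 49 65 71 69 69]
[65 65 64 46 38 38 39 40 40 40 40 39 38 36 42 78 82 88]
[ 63  61  62  50  41  38  40  38  39  38  38  37  37  37  35  52  90 100]
```

```bash
cat > fc.py <<'E'
from h import *
from scipy.optimize import minimize
t=load("top0.pkl");u0,v0,w,h,ss=370,210,50,65,6
img=t["img"][v0:v0+h,u0:u0+w].astype(float).mean(2)
th=np.linspace(0,2*np.pi,48,endpoint=False);C=np.c_[np.cos(th),np.sin(th)]
def prism(c,a,poly,z0,z1):
    cs,sn=np.cos(a),np.sin(a);q=c+np.array(poly)@np.array([[cs,sn],[-sn,cs]])
    lo=proj(t,np.c_[q,np.full(len(q),z0)]);hi=proj(t,np.c_[q,np.full(len(q),z1)])
    return cv2.convexHull(np.vstack([lo,hi]).astype(np.float32))[:,0],hi
def cost(x,dbg=False):
    c=np.array(x[:2])/1000;a=x[2]/100
    L=np.zeros((h*ss,w*ss),np.uint8)
    def fill(P,k): cv2.fillPoly(L,[np.round(((P-[u0,v0]+.5)*ss)*16-8).astype(np.int32)],k,shift=4)
    box=lambda x0,x1,y:[(x0,-y),(x1,-y),(x1,y),(x0,y)]
    hub=box(-.017,.017,.017)
    A,B=prism(c,a,hub,0,.034);fill(A,2);
    for P,z0,z1 in((box(-.05,.075,.01),.02,.032),(.019*C+[-.05,0],.008,.032),(.012*C+[.075,0],.02,.032)):
        A,Bt=prism(c,a,P,z0,z1);fill(A,2);fill(Bt,1)
    fill(B,1);A,Bt=prism(c,a,box(-.0088,.0088,.0088),.033,.034);fill(Bt,3)
    A,Bt=prism(c,a,.012*C+[.075,0],.036,.086);fill(A,4)
    cols=[cv2.GaussianBlur((L==k).astype(np.float32),(0,0),ss*.4).reshape(h,ss,w,ss).mean((1,3)).ravel() for k in range(5)]
    Am=np.array(cols).T;y=img.ravel();xx=np.linalg.lstsq(Am,y,rcond=None)[0]
    if dbg:print(xx.round(0))
    return np.mean((Am@xx-y)**2)**.5
best=min((minimize(cost,[482.3,-274.6,a],method="Nelder-Mead",options=dict(initial_simplex=[[482.3,-274.6,a],[485,-274.6,a],[482.3,-272,a],[482.3,-274.6,a+4]])) for a in(52,57)),key=lambda r:r.fun)
print(best.x,best.fun);cost(best.x,True)
for a in(49,51,53,55,57,59): print(a,minimize(lambda q:cost([q[0],q[1],a]),best.x[:2],method="Nelder-Mead",options=dict(initial_simplex=[best.x[:2],best.x[:2]+[2,0],best.x[:2]+[0,2]])).fun.round(2))
E
python3 fc.py
```

```text
[ 485.09057496 -275.56054856   52.73275633] 20.610403551289618
[ 49. 255.  75.  60.  73.]
49 24.07
51 21.66
53 20.67
55 22.65
57 26.04
59 30.14
```

```bash
cat > run2.py <<'E'
from fit import *
t=load("top0.pkl");c=np.array([.6045,.1014]);yaw=.2694
bt=(248,184,18,18);u0,v0,w,h=bt;U,V=np.meshgrid(u0+np.arange(w),v0+np.arange(h))
for rad in(4.6,5.3):
  m=(U-256.8)**2+(V-193.2)**2<rad**2
  for zt in(.2225,.2245,.2265):
    r=[]
    for d in range(14,36,2):
        r.append(min((score(t,c,yaw+np.radians(d),zt,bt,np.array(sh),m),sh) for sh in itertools.product((-.8,-.4,0,.4,.8),(-.8,-.4,0,.4,.8))))
    print(rad,zt,[(round(a,1)) for a,s in r],min(r)[1])
E
python3 run2.py
```

```text
4.6 0.2225 [np.float64(20.3), np.float64(18.9), np.float64(18.5), np.float64(18.9), np.float64(18.8), np.float64(19.5), np.float64(20.0), np.float64(20.8), np.float64(21.7), np.float64(22.8), np.float64(23.9)] (0.8, -0.8)
4.6 0.2245 [np.float64(19.9), np.float64(20.2), np.float64(20.1), np.float64(19.1), np.float64(19.5), np.float64(18.9), np.float64(18.5), np.float64(19.2), np.float64(19.7), np.float64(21.6), np.float64(22.9)] (-0.8, -0.8)
4.6 0.2265 [np.float64(20.0), np.float64(19.3), np.float64(18.2), np.float64(18.4), np.float64(18.6), np.float64(18.0), np.float64(17.6), np.float64(18.5), np.float64(19.1), np.float64(20.8), np.float64(22.4)] (-0.8, -0.8)
5.3 0.2225 [np.float64(24.9), np.float64(23.9), np.float64(23.3), np.float64(23.0), np.float64(23.1), np.float64(23.3), np.float64(23.9), np.float64(23.9), np.float64(24.9), np.float64(25.6), np.float64(26.0)] (0, -0.8)
5.3 0.2245 [np.float64(25.2), np.float64(25.6), np.float64(23.4), np.float64(23.3), np.float64(24.1), np.float64(23.5), np.float64(24.2), np.float64(24.4), np.float64(25.0), np.float64(25.8), np.float64(26.3)] (0, -0.8)
5.3 0.2265 [np.float64(24.9), np.float64(23.5), np.float64(23.4), np.float64(23.5), np.float64(23.3), np.float64(23.4), np.float64(23.7), np.float64(23.7), np.float64(24.9), np.float64(25.6), np.float64(26.3)] (0, -0.8)
```

Request:
jog_arm --series '[{"x":-0.0005,"y":-0.0005,"z":0.01,"rx":0.3,"ry":0,"rz":-1.6},{"x":0,"y":0,"z":0.008,"rx":0,"ry":0,"rz":0},{"x":0,"y":0,"z":0.006,"rx":0,"ry":0,"rz":0}]'

```text
time: 7.4
tool_pos: [0.6037, 0.0971, 0.2392]
ee_rot: [3.139, -0.0, -0.894]
wrist_force: [0.6, 0.1, -2.3]
width: 0.0344
```

```bash
python3 - <<'E'
from bench import cams
from h import *
for n,c in(("side",(265,185)),):
  p=cams.snapshot(n);pickle.dump(p,open(n+"8.pkl","wb"));crop(p,c,(40,40),8,f"pics/{n}8.png",5)
E
python3 mv.py .6037 .1008 .235 -.89 1
```

```text
7.45 [0.6031 0.0969 0.2374] [ 3.136e+00  2.000e-03 -8.940e-01]
[{"x": -0.0026, "y": -0.0029, "z": 0.0024, "rx": 0.3, "ry": 0.09, "rz": -0.23}]
```

View pics/side8.png

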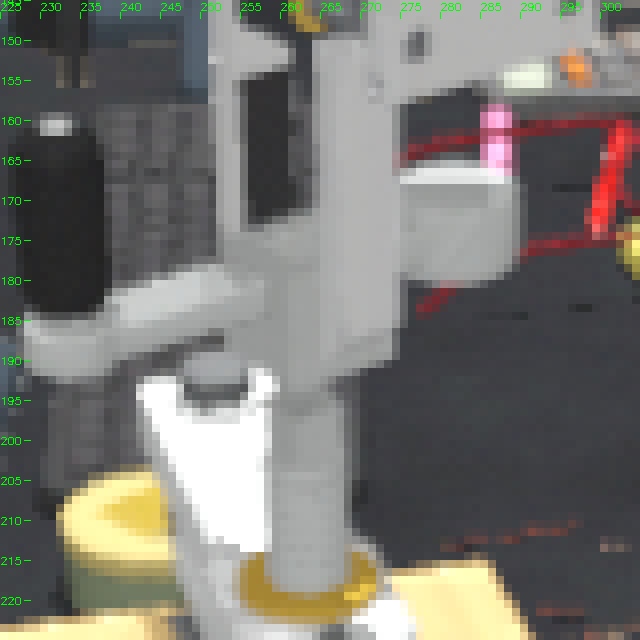

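Request:
jog_arm --series '[{"x":-0.0026,"y":-0.003,"z":0,"rx":0.3,"ry":0,"rz":-0.2},{"x":0,"y":0,"z":0.001,"rx":0,"ry":0,"rz":0}]'

```text
time: 7.62
tool_pos: [0.6034, 0.0998, 0.2353]
ee_rot: [3.14, 0.003, -0.893]
wrist_force: [-0.1, 0.4, -3.3]
width: 0.034
```

```bash
python3 - <<'E'
from bench import cams
p=cams.snapshot("side")
E
python3 mv.py .6037 .1008 .225 -.89 1
```

```text
7.6667 [0.6033 0.0994 0.2351] [ 3.139e+00  2.000e-03 -8.930e-01]
[{"x": -0.0008, "y": -0.0012, "z": 0.0101, "rx": 0.14, "ry": 0.14, "rz": -0.18}]
```

Request:
jog_arm --series '[{"x":-0.001,"y":-0.0015,"z":0.004,"rx":0.1,"ry":0,"rz":-0.2},{"x":0,"y":0,"z":0.004,"rx":0,"ry":0,"rz":0}]'

```text
time: 7.83
tool_pos: [0.6046, 0.1012, 0.2283]
ee_rot: [-3.14, 0.001, -0.89]
wrist_force: [0.3, -0.2, -2.9]
width: 0.034
```

```bash
python3 - <<'E'
from bench import cams,robot
p=cams.snapshot("side")
o=robot.get_obs();print(o["wrist_force"].round(1),o["wrist_torque"].round(2))
E
python3 mv.py .6037 .1008 .215 -.89 1
```

```text
[ 0.5 -0.1 -4.1] [ 0.04 -0.12  0.01]
7.8833 [0.6043 0.101  0.2274] [-3.141e+00  1.000e-03 -8.900e-01]
[{"x": -0.0002, "y": 0.0006, "z": 0.0124, "rx": -0.04, "ry": 0.07, "rz": 0}]
```

Request:
jog_arm --series '[{"x":0,"y":0,"z":0.004,"rx":0,"ry":0,"rz":0},{"x":0,"y":0,"z":0.003,"rx":0,"ry":0,"rz":0}]'

```text
time: 8.05
tool_pos: [0.6051, 0.1014, 0.2212]
ee_rot: [-3.138, -0.0, -0.89]
wrist_force: [0.0, -0.4, -3.9]
width: 0.0344
```

```bash
python3 - <<'E'
from bench import cams,robot
p=cams.snapshot("side")
o=robot.get_obs();print(o["wrist_force"].round(1),o["wrist_torque"].round(2))
E
python3 mv.py .6037 .1008 .215 -.89 1
```

```text
[ 1.3  0.6 -2.9] [ 0.04 -0.28  0.01]
8.1 [0.605  0.1014 0.2206] [-3.139  0.    -0.89 ]
[{"x": -0.0003, "y": 0.0014, "z": 0.0056, "rx": -0.17, "ry": 0.01, "rz": 0.02}]
```

Request:
jog_arm --series '[{"x":0,"y":0,"z":0.004,"rx":0,"ry":0,"rz":0},{"x":0,"y":0,"z":0.004,"rx":0,"ry":0,"rz":0}]'

```text
time: 8.27
tool_pos: [0.6051, 0.1015, 0.2127]
ee_rot: [-3.138, -0.001, -0.889]
wrist_force: [-0.5, -0.3, -3.5]
width: 0.0344
```

```bash
python3 - <<'E'
from bench import cams,robot
from h import *
p=cams.snapshot("side");pickle.dump(p,open("side9.pkl","wb"));crop(p,(265,185),(40,40),8,f"pics/side9.png",5)
o=robot.get_obs();print(o["wrist_force"].round(1),o["wrist_torque"].round(2))
E
python3 mv.py .6037 .1008 .215 -.89 1
```

```text
[ 0.7  0.6 -3.2] [ 0.05 -0.22 -0.03]
8.3167 [0.6049 0.1015 0.2117] [-3.139  0.    -0.889]
[{"x": -0.0002, "y": 0.0014, "z": -0.0033, "rx": -0.15, "ry": 0.01, "rz": 0.03}]
```

View pics/side9.png

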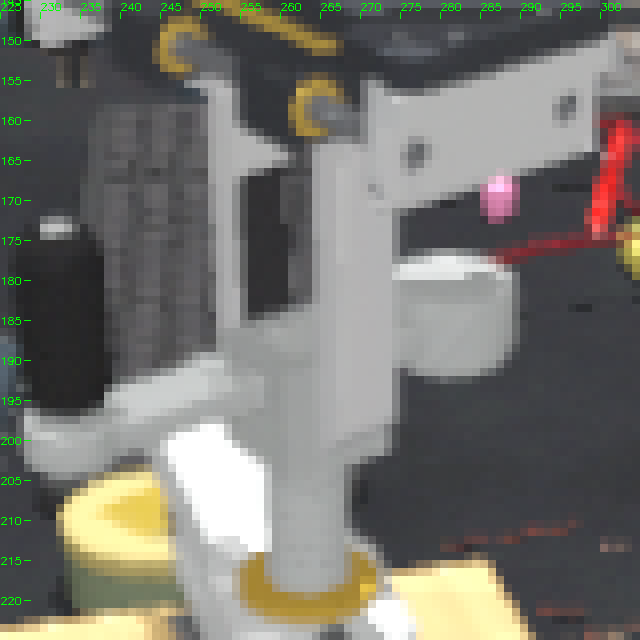

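Request:
jog_arm --series '[{"x":0,"y":0,"z":0.003,"rx":0,"ry":0,"rz":0},{"x":0,"y":0,"z":0.002,"rx":0,"ry":0,"rz":0}]'

```text
time: 8.48
tool_pos: [0.6052, 0.1016, 0.2103]
ee_rot: [-3.136, -0.002, -0.889]
wrist_force: [-3.1, 0.3, 4.6]
width: 0.034
```

```bash
python3 - <<'E'
from bench import cams,robot
p=cams.snapshot("side")
o=robot.get_obs();print(o["wrist_force"].round(1),o["wrist_torque"].round(2))
E
python3 mv.py .6037 .1008 .215 -.89 1
```

```text
[-2.1 -0.4  3.8] [-0.02  0.37  0.01]
8.5333 [0.6052 0.1015 0.2103] [-3.136e+00 -2.000e-03 -8.890e-01]
[{"x": -0.0004, "y": 0.0016, "z": -0.0047, "rx": -0.34, "ry": -0.12, "rz": 0.03}]
```

Request:
jog_arm --series '[{"x":0,"y":0,"z":0,"rx":0,"ry":0,"rz":0},{"x":0,"y":0,"z":0,"rx":0,"ry":0,"rz":0},{"x":0,"y":0,"z":0,"rx":0,"ry":0,"rz":0},{"x":0,"y":0,"z":0,"rx":0,"ry":0,"rz":0},{"x":0,"y":0,"z":0,"rx":0,"ry":0,"rz":0},{"x":0,"y":0,"z":0,"rx":0,"ry":0,"rz":0}]' --claw 0.8

```text
time: 9.03
tool_pos: [0.6065, 0.1014, 0.2127]
ee_rot: [-3.131, -0.006, -0.89]
wrist_force: [-0.7, -0.6, 0.4]
width: 0.0707
```

```bash
python3 - <<'E'
from bench import cams,robot
from h import *
p=cams.snapshot("side");pickle.dump(p,open("side10.pkl","wb"));crop(p,(265,185),(40,40),8,f"pics/side10.png",5)
o=robot.get_obs();print(o["tool_pos"].round(4),o["ee_rot"].round(3),o["wrist_force"].round(1),o["wrist_torque"].round(2),o["width"])
E
```

```text
[0.6065 0.1014 0.2126] [-3.131 -0.006 -0.89 ] [ 0.4 -0.1  0.5] [-0.   -0.05  0.04] 0.07323319130764894
```

View pics/side10.png

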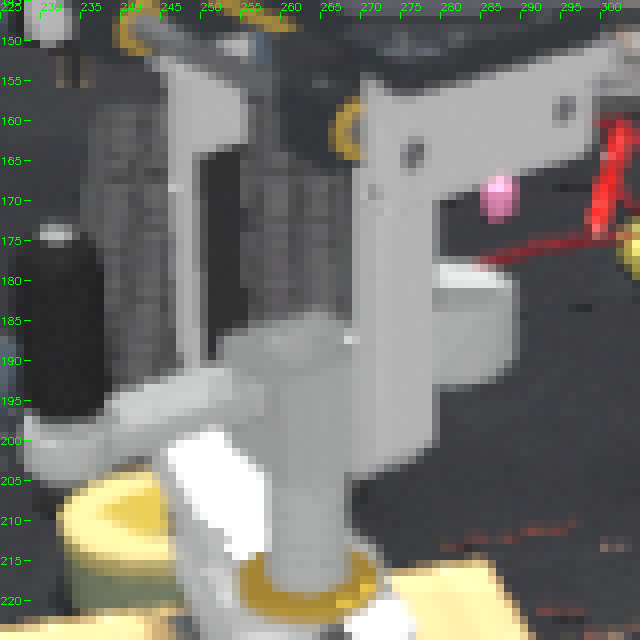

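Request:
jog_arm --series '[{"x":0,"y":0,"z":-0.015,"rx":0,"ry":0,"rz":0},{"x":0,"y":0,"z":-0.025,"rx":0,"ry":0,"rz":0},{"x":0,"y":0,"z":-0.025,"rx":0,"ry":0,"rz":0},{"x":0,"y":0,"z":-0.025,"rx":0,"ry":0,"rz":0},{"x":0,"y":0,"z":-0.01,"rx":0,"ry":0,"rz":0}]'

```text
time: 9.5
tool_pos: [0.6033, 0.101, 0.309]
ee_rot: [3.14, 0.002, -0.89]
wrist_force: [-0.0, -0.4, 0.9]
width: 0.0752
```

```bash
python3 - <<'E'
from bench import cams,robot
from h import *
p=cams.snapshot("side");pickle.dump(p,open("side11.pkl","wb"));crop(p,(255,185),(40,40),8,f"pics/side11.png",5)
q=p["img"].mean(2)
for v in(180,187,193):print(q[v,222:240].astype(int))
th=np.linspace(0,2*np.pi,60)
for a in(.58,.62,.66,.70):
    x=np.array([np.cos(a),np.sin(a)]);c=np.array([.6052,.1015])
    P=proj(p,np.c_[c+.075*x+.012*np.c_[np.cos(th),np.sin(th)],np.full(60,.2636)])
    Q=proj(p,np.c_[c-.05*x+.019*np.c_[np.cos(th),np.sin(th)],np.full(60,.2226)])
    print(a,P[:,0].min().round(1),P[:,0].max().round(1),P[:,1].mean().round(1),Q[:,0].min().round(1),Q[:,0].max().round(1))
print(q[187,272:294].astype(int))
E
python3 mv.py .665 .147 .305 -.89 3
```

```text
[63 63 63 64 48 39 37 39 39 41 42 37 40 36 35 35 90 98]
[ 97  98  98 107  80  45  37  38  39  41  38  37  39  39  38  36  61  73]
[101 100  99  91  71  49  38  36  39  40  40  38  38  38  37  36  44  90]
0.58 226.0 237.5 184.6 273.3 289.9
0.62 226.7 238.2 185.1 272.8 289.3
0.66 227.4 238.9 185.6 272.3 288.8
0.7 228.2 239.7 186.1 271.8 288.3
[155 160 165 167 167 165 167 169 170 171 171 167 166 166 165 159 150 108
  70  64  63  64]
9.55 [0.6037 0.1011 0.31  ] [-3.141e+00  1.000e-03 -8.900e-01]
[{"x": 0.001, "y": -0.0255, "z": 0.0017, "rx": -0.01, "ry": 0.02, "rz": 0.01}, {"x": 0.001, "y": -0.0255, "z": 0.0017, "rx": -0.01, "ry": 0.02, "rz": 0.01}, {"x": 0.001, "y": -0.0255, "z": 0.0017, "rx": -0.01, "ry": 0.02, "rz": 0.01}]
```

View pics/side11.png

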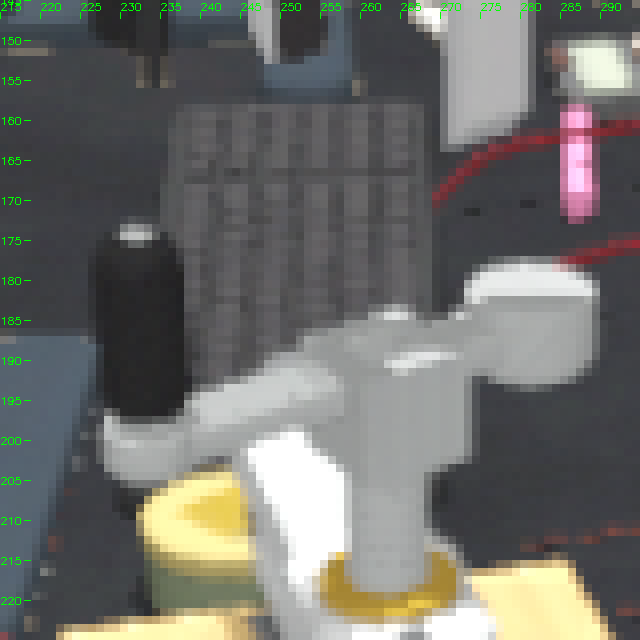

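Request:
jog_arm --series '[{"x":0.002,"y":-0.02,"z":0,"rx":0,"ry":0,"rz":0},{"x":0.002,"y":-0.025,"z":0,"rx":0,"ry":0,"rz":0},{"x":0.001,"y":-0.025,"z":0,"rx":0,"ry":0,"rz":0},{"x":0,"y":-0.006,"z":0,"rx":0,"ry":0,"rz":0}]'

```text
time: 9.88
tool_pos: [0.6668, 0.1448, 0.3089]
ee_rot: [3.141, 0.001, -0.893]
wrist_force: [-0.2, -0.6, -0.7]
width: 0.0754
```

```bash
python3 - <<'E'
from bench import cams,robot
p=cams.snapshot("side")
E
python3 mv.py .6662 .1451 .246 -.89 4
```

```text
9.9333 [0.6664 0.1446 0.3083] [ 3.14e+00  1.00e-03 -8.93e-01]
[{"x": -0.0001, "y": -0.0001, "z": 0.0156, "rx": 0.02, "ry": 0.02, "rz": -0.04}, {"x": -0.0001, "y": -0.0001, "z": 0.0156, "rx": 0.02, "ry": 0.02, "rz": -0.04}, {"x": -0.0001, "y": -0.0001, "z": 0.0156, "rx": 0.02, "ry": 0.02, "rz": -0.04}, {"x": -0.0001, "y": 0, "z": 0.0156, "rx": 0.02, "ry": 0.02, "rz": -0.04}]
```

Request:
jog_arm --series '[{"x":0,"y":0,"z":0.01,"rx":0,"ry":0,"rz":0},{"x":0,"y":0,"z":0.018,"rx":0,"ry":0,"rz":0},{"x":0,"y":0,"z":0.018,"rx":0,"ry":0,"rz":0},{"x":0,"y":0,"z":0.012,"rx":0,"ry":0,"rz":0}]'

```text
time: 10.27
tool_pos: [0.6655, 0.1433, 0.2482]
ee_rot: [3.139, -0.0, -0.892]
wrist_force: [-0.3, 0.0, -0.4]
width: 0.0751
```

```bash
python3 - <<'E'
from bench import cams,robot
from h import *
p=cams.snapshot("side");crop(p,(245,185),(40,40),8,f"pics/side12.png",5)
E
python3 mv.py .6662 .1451 .246 -.89 1
```

```text
10.3167 [0.6644 0.1431 0.2452] [ 3.135e+00  2.000e-03 -8.920e-01]
[{"x": -0.0004, "y": -0.0027, "z": -0.0008, "rx": 0.38, "ry": 0.14, "rz": -0.14}]
```

View pics/side12.png

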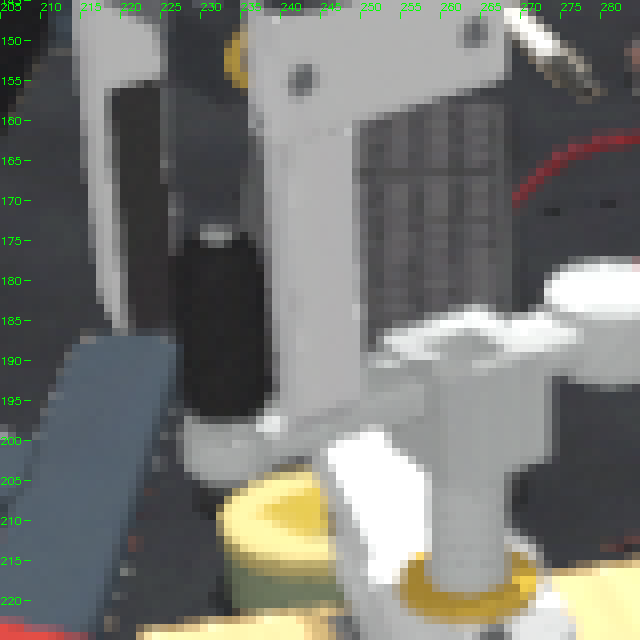

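Request:
jog_arm --series '[{"x":0,"y":-0.0025,"z":0,"rx":0.3,"ry":0,"rz":0},{"x":0,"y":0,"z":0,"rx":0,"ry":0,"rz":0},{"x":0,"y":0,"z":0,"rx":0,"ry":0,"rz":0},{"x":0,"y":0,"z":0,"rx":0,"ry":0,"rz":0},{"x":0,"y":0,"z":0,"rx":0,"ry":0,"rz":0},{"x":0,"y":0,"z":0,"rx":0,"ry":0,"rz":0},{"x":0,"y":0,"z":0,"rx":0,"ry":0,"rz":0},{"x":0,"y":0,"z":0,"rx":0,"ry":0,"rz":0},{"x":0,"y":0,"z":0,"rx":0,"ry":0,"rz":0},{"x":0,"y":0,"z":0,"rx":0,"ry":0,"rz":0},{"x":0,"y":0,"z":0,"rx":0,"ry":0,"rz":0}]' --claw 0

```text
time: 11.23
tool_pos: [0.6652, 0.143, 0.2483]
ee_rot: [-3.141, 0.001, -0.894]
wrist_force: [-0.5, 0.7, -0.9]
width: 0.0233
```

```bash
cat > st.py <<'E'
from bench import robot
import numpy as np,sys,json,os
c=np.array([.6052,.1015])
o=robot.get_obs();p=o["tool_pos"];d=p[:2]-c;r=np.hypot(*d);a=np.arctan2(d[1],d[0])
rad=d/r;cw=np.array([rad[1],-rad[0]])  # clockwise tangent
f=o["wrist_force"]
print("t %.2f"%o["time"],p.round(4),"rot",o["ee_rot"].round(3),"r %.1f ang %.1f"%(r*1e3,np.degrees(a)),"Ftan(resist) %.2f Frad %.2f Fz %.2f"%(-f[:2]@cw,f[:2]@rad,f[2]),"T",o["wrist_torque"].round(2),"w %.4f"%o["width"])
E
python3 st.py
```

```text
t 11.23 [0.6652 0.143  0.2483] rot [-3.141e+00  1.000e-03 -8.940e-01] r 73.0 ang 34.7 Ftan(resist) 0.88 Frad -0.05 Fz -0.89 T [ 0.01 -0.04 -0.02] w 0.0233
```

```bash
cat > wind.py <<'E'
from h import *
from mv import show
from bench import robot
import sys
# args: step_deg n z_ref ang_ref(unwrapped deg at z_ref) turns_offset_deg
step,n,zoff=float(sys.argv[1]),int(sys.argv[2]),float(sys.argv[3])
c=np.array([.6052,.1015]);Z0,A0=.2483,34.7
o=robot.get_obs();p=o["tool_pos"];Ra=R.from_euler('xyz',o["ee_rot"])
base=float(open("ang.txt").read())
a=np.degrees(np.arctan2(*(p[:2]-c)[::-1]));a+=360*round((base-a)/360)
open("ang.txt","w").write(str(a));print("unwrapped",round(a,1),"turned",round(A0-a,1),"zpred",round(Z0-.012*(A0-a)/360,4),"z",p[2].round(4))
Rb=R.from_euler('xyz',[np.pi,0,-.893]);rv=(Rb*Ra.inv()).as_rotvec()
pts=[p]
for k in range(1,n+1):
    ak=np.radians(a-step*k);r=.075
    pts.append(np.array([*(c+r*np.array([np.cos(ak),np.sin(ak)])),Z0+zoff-.012*(A0-np.degrees(ak))/360]))
rows=[]
for k in range(n):
    d=Rb.inv().apply(pts[k+1]-pts[k]);w=np.degrees(Ra.inv().apply(rv)) if k==0 else np.zeros(3)
    rows.append(dict(zip(("x","y","z","rx","ry","rz"),[*d.round(4),*w.round(1)])))
show(rows)
E
echo 34.7 > ang.txt; python3 wind.py 7 6 0
```

```text
unwrapped 34.7 turned 0.0 zpred 0.2483 z 0.2483
[{"x": 0.0092, "y": -0.0008, "z": 0.0003, "rx": 0, "ry": 0, "rz": 0}, {"x": 0.0089, "y": 0.0023, "z": 0.0002, "rx": 0, "ry": 0, "rz": 0}, {"x": 0.0085, "y": 0.0034, "z": 0.0002, "rx": 0, "ry": 0, "rz": 0}, {"x": 0.008, "y": 0.0044, "z": 0.0002, "rx": 0, "ry": 0, "rz": 0}, {"x": 0.0074, "y": 0.0053, "z": 0.0002, "rx": 0, "ry": 0, "rz": 0}, {"x": 0.0067, "y": 0.0062, "z": 0.0002, "rx": 0, "ry": 0, "rz": 0}]
```

Request:
jog_arm --series '[{"x":0.0092,"y":-0.0008,"z":0.0003,"rx":0,"ry":0,"rz":0},{"x":0.0089,"y":0.0023,"z":0.0002,"rx":0,"ry":0,"rz":0},{"x":0.0085,"y":0.0034,"z":0.0002,"rx":0,"ry":0,"rz":0},{"x":0.008,"y":0.0044,"z":0.0002,"rx":0,"ry":0,"rz":0},{"x":0.0074,"y":0.0053,"z":0.0002,"rx":0,"ry":0,"rz":0},{"x":0.0067,"y":0.0062,"z":0.0002,"rx":0,"ry":0,"rz":0}]'

```text
time: 11.73
tool_pos: [0.6793, 0.0999, 0.247]
ee_rot: [-3.133, 0.018, -0.879]
wrist_force: [0.2, 4.6, -0.1]
width: 0.0232
```

```bash
python3 st.py; python3 wind.py 8 8 0
```

```text
t 11.73 [0.6793 0.0999 0.247 ] rot [-3.133  0.018 -0.879] r 74.1 ang -1.2 Ftan(resist) 4.64 Frad 0.08 Fz -0.08 T [0.98 0.   0.05] w 0.0232
unwrapped -1.2 turned 35.9 zpred 0.2471 z 0.247
[{"x": 0.0081, "y": 0.0066, "z": 0.0001, "rx": -0.5, "ry": 1, "rz": 0.8}, {"x": 0.0064, "y": 0.0082, "z": 0.0003, "rx": 0, "ry": 0, "rz": 0}, {"x": 0.0052, "y": 0.0091, "z": 0.0003, "rx": 0, "ry": 0, "rz": 0}, {"x": 0.0039, "y": 0.0097, "z": 0.0003, "rx": 0, "ry": 0, "rz": 0}, {"x": 0.0025, "y": 0.0102, "z": 0.0003, "rx": 0, "ry": 0, "rz": 0}, {"x": 0.0011, "y": 0.0104, "z": 0.0003, "rx": 0, "ry": 0, "rz": 0}, {"x": -0.0004, "y": 0.0105, "z": 0.0003, "rx": 0, "ry": 0, "rz": 0}, {"x": -0.0018, "y": 0.0103, "z": 0.0003, "rx": 0, "ry": 0, "rz": 0}]
```

Request:
jog_arm --series '[{"x":0.0081,"y":0.0066,"z":0.0001,"rx":-0.5,"ry":1,"rz":0.8},{"x":0.0064,"y":0.0082,"z":0.0003,"rx":0,"ry":0,"rz":0},{"x":0.0052,"y":0.0091,"z":0.0003,"rx":0,"ry":0,"rz":0},{"x":0.0039,"y":0.0097,"z":0.0003,"rx":0,"ry":0,"rz":0},{"x":0.0025,"y":0.0102,"z":0.0003,"rx":0,"ry":0,"rz":0},{"x":0.0011,"y":0.0104,"z":0.0003,"rx":0,"ry":0,"rz":0},{"x":-0.0004,"y":0.0105,"z":0.0003,"rx":0,"ry":0,"rz":0},{"x":-0.0018,"y":0.0103,"z":0.0003,"rx":0,"ry":0,"rz":0}]'

```text
time: 12.4
tool_pos: [0.6481, 0.0395, 0.2453]
ee_rot: [-3.104, 0.005, -0.881]
wrist_force: [4.3, 3.9, -1.2]
width: 0.0234
```

```bash
python3 st.py; python3 wind.py 9 10 0
```

```text
t 12.40 [0.6481 0.0395 0.2453] rot [-3.104  0.005 -0.881] r 75.4 ang -55.3 Ftan(resist) 5.77 Frad -0.74 Fz -1.16 T [ 0.44 -0.79 -0.01] w 0.0234
unwrapped -55.3 turned 90.0 zpred 0.2453 z 0.2453
[{"x": -0.0021, "y": 0.0116, "z": 0.0003, "rx": -2.1, "ry": 0.3, "rz": 0.7}, {"x": -0.0036, "y": 0.0112, "z": 0.0003, "rx": 0, "ry": 0, "rz": 0}, {"x": -0.0053, "y": 0.0105, "z": 0.0003, "rx": 0, "ry": 0, "rz": 0}, {"x": -0.0069, "y": 0.0096, "z": 0.0003, "rx": 0, "ry": 0, "rz": 0}, {"x": -0.0083, "y": 0.0084, "z": 0.0003, "rx": 0, "ry": 0, "rz": 0}, {"x": -0.0095, "y": 0.007, "z": 0.0003, "rx": 0, "ry": 0, "rz": 0}, {"x": -0.0105, "y": 0.0054, "z": 0.0003, "rx": 0, "ry": 0, "rz": 0}, {"x": -0.0112, "y": 0.0037, "z": 0.0003, "rx": 0, "ry": 0, "rz": 0}, {"x": -0.0116, "y": 0.0019, "z": 0.0003, "rx": 0, "ry": 0, "rz": 0}, {"x": -0.0118, "y": 0.0001, "z": 0.0003, "rx": 0, "ry": 0, "rz": 0}]
```

Request:
jog_arm --series '[{"x":-0.0021,"y":0.0116,"z":0.0003,"rx":-1.5,"ry":0.3,"rz":0.7},{"x":-0.0036,"y":0.0112,"z":0.0003,"rx":-0.8,"ry":0,"rz":0},{"x":-0.0053,"y":0.0105,"z":0.0003,"rx":0,"ry":0,"rz":0},{"x":-0.0069,"y":0.0096,"z":0.0003,"rx":0,"ry":0,"rz":0},{"x":-0.0083,"y":0.0084,"z":0.0003,"rx":0,"ry":0,"rz":0},{"x":-0.0095,"y":0.007,"z":0.0003,"rx":0,"ry":0,"rz":0},{"x":-0.0105,"y":0.0054,"z":0.0003,"rx":0,"ry":0,"rz":0},{"x":-0.0112,"y":0.0037,"z":0.0003,"rx":0,"ry":0,"rz":0},{"x":-0.0116,"y":0.0019,"z":0.0003,"rx":0,"ry":0,"rz":0},{"x":-0.0118,"y":0.0001,"z":0.0003,"rx":0,"ry":0,"rz":0}]'

```text
time: 13.23
tool_pos: [0.5641, 0.0379, 0.2438]
ee_rot: [-3.116, -0.055, -0.914]
wrist_force: [1.1, -8.8, 0.4]
width: 0.0235
```

```bash
python3 st.py; python3 wind.py 9 10 0
```

```text
t 13.23 [0.5641 0.0379 0.2438] rot [-3.116 -0.055 -0.914] r 75.8 ang -122.9 Ftan(resist) 5.69 Frad 6.83 Fz 0.39 T [-1.78  0.29 -0.15] w 0.0235
unwrapped -122.9 turned 157.6 zpred 0.243 z 0.2438
[{"x": -0.0117, "y": 0.0021, "z": 0.0011, "rx": -1.4, "ry": -3.2, "rz": -1.2}, {"x": -0.0117, "y": 0.001, "z": 0.0003, "rx": 0, "ry": 0, "rz": 0}, {"x": -0.0117, "y": -0.0009, "z": 0.0003, "rx": 0, "ry": 0, "rz": 0}, {"x": -0.0115, "y": -0.0027, "z": 0.0003, "rx": 0, "ry": 0, "rz": 0}, {"x": -0.0109, "y": -0.0045, "z": 0.0003, "rx": 0, "ry": 0, "rz": 0}, {"x": -0.0101, "y": -0.0061, "z": 0.0003, "rx": 0, "ry": 0, "rz": 0}, {"x": -0.009, "y": -0.0076, "z": 0.0003, "rx": 0, "ry": 0, "rz": 0}, {"x": -0.0077, "y": -0.0089, "z": 0.0003, "rx": 0, "ry": 0, "rz": 0}, {"x": -0.0062, "y": -0.01, "z": 0.0003, "rx": 0, "ry": 0, "rz": 0}, {"x": -0.0046, "y": -0.0109, "z": 0.0003, "rx": 0, "ry": 0, "rz": 0}]
```

```bash
python3 - <<'E'
s=open('wind.py').read()
s=s.replace("w=np.degrees(Ra.inv().apply(rv)) if k==0 else np.zeros(3)","w=np.degrees(Ra.inv().apply(rv))*([.5,.4,.3]+[.15]*9)[k]")
open('wind.py','w').write(s)
E
python3 wind.py 8 7 0
```

```text
unwrapped -122.9 turned 157.6 zpred 0.243 z 0.2438
[{"x": -0.0104, "y": 0.0019, "z": 0.001, "rx": -0.7, "ry": -1.6, "rz": -0.6}, {"x": -0.0104, "y": 0.0011, "z": 0.0003, "rx": -0.6, "ry": -1.3, "rz": -0.5}, {"x": -0.0105, "y": -0.0003, "z": 0.0003, "rx": -0.4, "ry": -1, "rz": -0.4}, {"x": -0.0103, "y": -0.0018, "z": 0.0003, "rx": -0.2, "ry": -0.5, "rz": -0.2}, {"x": -0.01, "y": -0.0032, "z": 0.0003, "rx": -0.2, "ry": -0.5, "rz": -0.2}, {"x": -0.0094, "y": -0.0045, "z": 0.0003, "rx": -0.2, "ry": -0.5, "rz": -0.2}, {"x": -0.0087, "y": -0.0058, "z": 0.0003, "rx": -0.2, "ry": -0.5, "rz": -0.2}]
```

Request:
jog_arm --series '[{"x":-0.0104,"y":0.0019,"z":0.001,"rx":-0.7,"ry":-1.6,"rz":-0.6},{"x":-0.0104,"y":0.0011,"z":0.0003,"rx":-0.6,"ry":-1.3,"rz":-0.5},{"x":-0.0105,"y":-0.0003,"z":0.0003,"rx":-0.4,"ry":-1,"rz":-0.4},{"x":-0.0103,"y":-0.0018,"z":0.0003,"rx":-0.2,"ry":-0.5,"rz":-0.2},{"x":-0.01,"y":-0.0032,"z":0.0003,"rx":-0.2,"ry":-0.5,"rz":-0.2},{"x":-0.0094,"y":-0.0045,"z":0.0003,"rx":-0.2,"ry":-0.5,"rz":-0.2},{"x":-0.0087,"y":-0.0058,"z":0.0003,"rx":-0.2,"ry":-0.5,"rz":-0.2}]'

```text
time: 13.82
tool_pos: [0.5363, 0.072, 0.2444]
ee_rot: [3.103, -0.0, -0.902]
wrist_force: [-7.7, -9.8, 3.8]
width: 0.0235
```

```bash
python3 st.py; python3 wind.py 8 7 0
```

```text
t 13.82 [0.5363 0.072  0.2444] rot [ 3.103 -0.    -0.902] r 74.9 ang -156.8 Ftan(resist) 6.02 Frad 10.93 Fz 3.77 T [-1.9   1.24  0.03] w 0.0235
unwrapped -156.8 turned 191.5 zpred 0.2419 z 0.2444
[{"x": -0.0099, "y": -0.0034, "z": 0.0028, "rx": 1.1, "ry": 0, "rz": -0.3}, {"x": -0.0093, "y": -0.0049, "z": 0.0003, "rx": 0.9, "ry": 0, "rz": -0.2}, {"x": -0.0085, "y": -0.0061, "z": 0.0003, "rx": 0.7, "ry": 0, "rz": -0.2}, {"x": -0.0076, "y": -0.0072, "z": 0.0003, "rx": 0.3, "ry": 0, "rz": -0.1}, {"x": -0.0065, "y": -0.0082, "z": 0.0003, "rx": 0.3, "ry": 0, "rz": -0.1}, {"x": -0.0053, "y": -0.009, "z": 0.0003, "rx": 0.3, "ry": 0, "rz": -0.1}, {"x": -0.004, "y": -0.0097, "z": 0.0003, "rx": 0.3, "ry": 0, "rz": -0.1}]
```

```bash
sed -i 's/\[.6052,.1015\]/[.6036,.1002]/' wind.py st.py; python3 - <<'E'
from bench import cams
from h import *
p=cams.snapshot("side");crop(p,(265,190),(40,40),8,f"pics/side13.png",5)
E
python3 st.py; python3 wind.py 8 6 -0.0005
```

```text
t 13.87 [0.5359 0.0732 0.2444] rot [ 3.102e+00  2.000e-03 -9.010e-01] r 72.9 ang -158.2 Ftan(resist) 4.71 Frad 11.16 Fz 3.52 T [-1.79  1.16  0.04] w 0.0235
unwrapped -158.2 turned 192.9 zpred 0.2419 z 0.2444
[{"x": -0.0104, "y": -0.0018, "z": 0.0033, "rx": 1.1, "ry": 0, "rz": -0.2}, {"x": -0.0091, "y": -0.0051, "z": 0.0003, "rx": 0.9, "ry": 0, "rz": -0.2}, {"x": -0.0083, "y": -0.0063, "z": 0.0003, "rx": 0.7, "ry": 0, "rz": -0.1}, {"x": -0.0074, "y": -0.0074, "z": 0.0003, "rx": 0.3, "ry": 0, "rz": -0.1}, {"x": -0.0063, "y": -0.0084, "z": 0.0003, "rx": 0.3, "ry": 0, "rz": -0.1}, {"x": -0.0051, "y": -0.0092, "z": 0.0003, "rx": 0.3, "ry": 0, "rz": -0.1}]
```

View pics/side13.png

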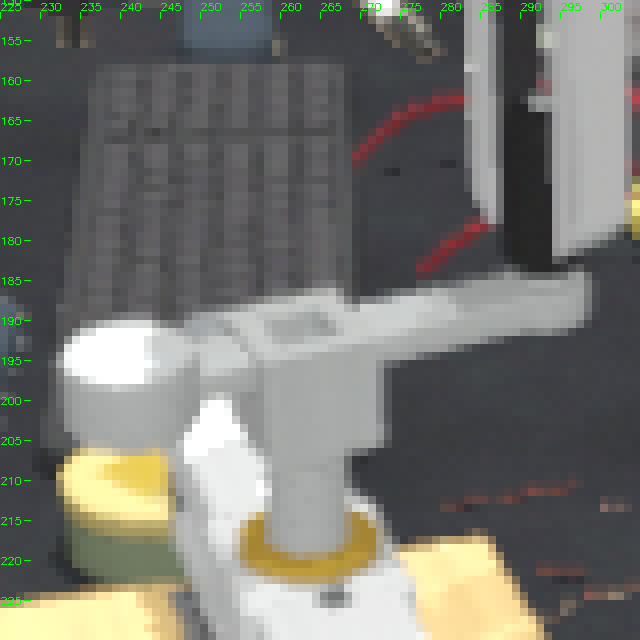

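Request:
jog_arm --series '[{"x":-0.0104,"y":-0.0018,"z":0.0025,"rx":1.1,"ry":0,"rz":-0.2},{"x":-0.0091,"y":-0.0051,"z":0.001,"rx":0.9,"ry":0,"rz":-0.2},{"x":-0.0083,"y":-0.0063,"z":0.0005,"rx":0.7,"ry":0,"rz":-0.1},{"x":-0.0074,"y":-0.0074,"z":0.0003,"rx":0.3,"ry":0,"rz":-0.1},{"x":-0.0063,"y":-0.0084,"z":0.0003,"rx":0.3,"ry":0,"rz":-0.1},{"x":-0.0051,"y":-0.0092,"z":0.0003,"rx":0.3,"ry":0,"rz":-0.1}]'

```text
time: 14.37
tool_pos: [0.5307, 0.1109, 0.2418]
ee_rot: [3.128, -0.019, -0.91]
wrist_force: [-11.5, -4.4, 5.2]
width: 0.0237
```

```bash
python3 st.py; python3 wind.py 8 7 -0.0005
```

```text
t 14.37 [0.5307 0.1109 0.2418] rot [ 3.128 -0.019 -0.91 ] r 73.7 ang 171.6 Ftan(resist) 6.02 Frad 10.69 Fz 5.24 T [-0.76  2.38 -0.09] w 0.0237
unwrapped -188.4 turned 223.1 zpred 0.2409 z 0.2418
[{"x": -0.0075, "y": -0.0073, "z": 0.0017, "rx": 0.4, "ry": -0.5, "rz": -0.5}, {"x": -0.0054, "y": -0.009, "z": 0.0003, "rx": 0.3, "ry": -0.4, "rz": -0.4}, {"x": -0.0041, "y": -0.0096, "z": 0.0003, "rx": 0.2, "ry": -0.3, "rz": -0.3}, {"x": -0.0027, "y": -0.0101, "z": 0.0003, "rx": 0.1, "ry": -0.2, "rz": -0.1}, {"x": -0.0012, "y": -0.0104, "z": 0.0003, "rx": 0.1, "ry": -0.2, "rz": -0.1}, {"x": 0.0002, "y": -0.0105, "z": 0.0003, "rx": 0.1, "ry": -0.2, "rz": -0.1}, {"x": 0.0017, "y": -0.0103, "z": 0.0003, "rx": 0.1, "ry": -0.2, "rz": -0.1}]
```

```bash
cat > wind.py <<'E'
from h import *
from mv import show
from bench import robot
import sys
step,n,zoff=float(sys.argv[1]),int(sys.argv[2]),float(sys.argv[3]);ex=float(sys.argv[4]) if len(sys.argv)>4 else .003  # ex: extra tangential metres for lag
c=np.array([.6036,.1002]);Z0,A0=.2483,34.7
o=robot.get_obs();p=o["tool_pos"];Ra=R.from_euler('xyz',o["ee_rot"])
base=float(open("ang.txt").read())
a=np.degrees(np.arctan2(*(p[:2]-c)[::-1]));a+=360*round((base-a)/360)
open("ang.txt","w").write(str(a));print("unwrapped",round(a,1),"turned",round(A0-a,1),"zpred",round(Z0-.012*(A0-a)/360,4),"z",p[2].round(4))
Rb=R.from_euler('xyz',[np.pi,0,-.893]);rv=(Rb*Ra.inv()).as_rotvec()
f=lambda d,r=.075:np.array([*(c+r*np.array([np.cos(np.radians(d)),np.sin(np.radians(d))])),Z0+zoff-.012*(A0-d)/360])
r0=np.hypot(*(p[:2]-c));rows=[]
for k in range(n):
    a0,a1=a-step*k,a-step*(k+1);am=np.radians((a0+a1)/2)
    d=f(a1)-f(a0)+ex*np.array([np.sin(am),-np.cos(am),0])
    e=(f(a)-p)*([.5,.3,.2]+[0]*9)[k]; d=d+e
    d=Rb.inv().apply(d);w=np.degrees(Ra.inv().apply(rv))*([.5,.4,.3]+[.15]*9)[k]
    rows.append(dict(zip(("x","y","z","rx","ry","rz"),[*d.round(4),*w.round(1)])))
show(rows)
E
python3 wind.py 6.5 7 -0.0005
```

```text
unwrapped -188.4 turned 223.1 zpred 0.2409 z 0.2418
[{"x": -0.0078, "y": -0.0084, "z": 0.0009, "rx": 0.4, "ry": -0.5, "rz": -0.5}, {"x": -0.0066, "y": -0.0094, "z": 0.0007, "rx": 0.3, "ry": -0.4, "rz": -0.4}, {"x": -0.0053, "y": -0.0101, "z": 0.0005, "rx": 0.2, "ry": -0.3, "rz": -0.3}, {"x": -0.0039, "y": -0.0108, "z": 0.0002, "rx": 0.1, "ry": -0.2, "rz": -0.1}, {"x": -0.0027, "y": -0.0112, "z": 0.0002, "rx": 0.1, "ry": -0.2, "rz": -0.1}, {"x": -0.0014, "y": -0.0114, "z": 0.0002, "rx": 0.1, "ry": -0.2, "rz": -0.1}, {"x": -0.0001, "y": -0.0115, "z": 0.0002, "rx": 0.1, "ry": -0.2, "rz": -0.1}]
```

Request:
jog_arm --series '[{"x":-0.0078,"y":-0.0084,"z":0.0009,"rx":0.4,"ry":-0.5,"rz":-0.5},{"x":-0.0066,"y":-0.0094,"z":0.0007,"rx":0.3,"ry":-0.4,"rz":-0.4},{"x":-0.0053,"y":-0.0101,"z":0.0005,"rx":0.2,"ry":-0.3,"rz":-0.3},{"x":-0.0039,"y":-0.0108,"z":0.0002,"rx":0.1,"ry":-0.2,"rz":-0.1},{"x":-0.0027,"y":-0.0112,"z":0.0002,"rx":0.1,"ry":-0.2,"rz":-0.1},{"x":-0.0014,"y":-0.0114,"z":0.0002,"rx":0.1,"ry":-0.2,"rz":-0.1},{"x":-0.0001,"y":-0.0115,"z":0.0002,"rx":0.1,"ry":-0.2,"rz":-0.1}]'

```text
time: 14.95
tool_pos: [0.563, 0.1629, 0.2402]
ee_rot: [3.115, 0.01, -0.897]
wrist_force: [-5.3, -1.9, 2.0]
width: 0.0234
```

```bash
python3 st.py; python3 wind.py 6.5 8 -0.0005
```

```text
t 14.95 [0.563  0.1629 0.2402] rot [ 3.115  0.01  -0.897] r 74.6 ang 122.9 Ftan(resist) 5.48 Frad 1.25 Fz 1.97 T [-0.39  1.03 -0.02] w 0.0234
unwrapped -237.1 turned 271.8 zpred 0.2392 z 0.2402
[{"x": 0.0017, "y": -0.0114, "z": 0.0009, "rx": 0.8, "ry": 0.3, "rz": -0.1}, {"x": 0.003, "y": -0.0111, "z": 0.0007, "rx": 0.6, "ry": 0.2, "rz": -0.1}, {"x": 0.0043, "y": -0.0107, "z": 0.0005, "rx": 0.5, "ry": 0.2, "rz": -0.1}, {"x": 0.0055, "y": -0.0101, "z": 0.0002, "rx": 0.2, "ry": 0.1, "rz": 0}, {"x": 0.0066, "y": -0.0094, "z": 0.0002, "rx": 0.2, "ry": 0.1, "rz": 0}, {"x": 0.0076, "y": -0.0086, "z": 0.0002, "rx": 0.2, "ry": 0.1, "rz": 0}, {"x": 0.0086, "y": -0.0077, "z": 0.0002, "rx": 0.2, "ry": 0.1, "rz": 0}, {"x": 0.0094, "y": -0.0067, "z": 0.0002, "rx": 0.2, "ry": 0.1, "rz": 0}]
```

Much better: low radial force, good advance.

Request:
jog_arm --series '[{"x":0.0017,"y":-0.0114,"z":0.0009,"rx":0.8,"ry":0.3,"rz":-0.1},{"x":0.003,"y":-0.0111,"z":0.0007,"rx":0.6,"ry":0.2,"rz":-0.1},{"x":0.0043,"y":-0.0107,"z":0.0005,"rx":0.5,"ry":0.2,"rz":-0.1},{"x":0.0055,"y":-0.0101,"z":0.0002,"rx":0.2,"ry":0.1,"rz":0},{"x":0.0066,"y":-0.0094,"z":0.0002,"rx":0.2,"ry":0.1,"rz":0},{"x":0.0076,"y":-0.0086,"z":0.0002,"rx":0.2,"ry":0.1,"rz":0},{"x":0.0086,"y":-0.0077,"z":0.0002,"rx":0.2,"ry":0.1,"rz":0},{"x":0.0094,"y":-0.0067,"z":0.0002,"rx":0.2,"ry":0.1,"rz":0}]'

```text
time: 15.62
tool_pos: [0.6417, 0.1666, 0.2363]
ee_rot: [3.129, 0.005, -0.894]
wrist_force: [-6.3, -2.0, 0.9]
width: 0.0234
```

```bash
python3 st.py; python3 wind.py 6.5 8 -0.0008
```

```text
t 15.62 [0.6417 0.1666 0.2363] rot [ 3.129  0.005 -0.894] r 76.6 ang 60.1 Ftan(resist) 4.52 Frad -4.88 Fz 0.87 T [-0.24  1.6   0.  ] w 0.0234
unwrapped -299.9 turned 334.6 zpred 0.2371 z 0.2363
[{"x": 0.0112, "y": -0.0028, "z": 0.0002, "rx": 0.4, "ry": 0.2, "rz": 0}, {"x": 0.0114, "y": -0.0019, "z": 0.0002, "rx": 0.3, "ry": 0.1, "rz": 0}, {"x": 0.0116, "y": -0.0007, "z": 0.0002, "rx": 0.2, "ry": 0.1, "rz": 0}, {"x": 0.0115, "y": 0.0003, "z": 0.0002, "rx": 0.1, "ry": 0, "rz": 0}, {"x": 0.0114, "y": 0.0016, "z": 0.0002, "rx": 0.1, "ry": 0, "rz": 0}, {"x": 0.0111, "y": 0.0029, "z": 0.0002, "rx": 0.1, "ry": 0, "rz": 0}, {"x": 0.0107, "y": 0.0041, "z": 0.0002, "rx": 0.1, "ry": 0, "rz": 0}, {"x": 0.0102, "y": 0.0053, "z": 0.0002, "rx": 0.1, "ry": 0, "rz": 0}]
```

```bash
python3 wind.py 7.5 8 -0.0005 .002
```

```text
unwrapped -299.9 turned 334.6 zpred 0.2371 z 0.2363
[{"x": 0.0115, "y": -0.0028, "z": 0.0001, "rx": 0.4, "ry": 0.2, "rz": 0}, {"x": 0.0118, "y": -0.0016, "z": 0.0001, "rx": 0.3, "ry": 0.1, "rz": 0}, {"x": 0.0119, "y": -0.0002, "z": 0.0002, "rx": 0.2, "ry": 0.1, "rz": 0}, {"x": 0.0118, "y": 0.001, "z": 0.0003, "rx": 0.1, "ry": 0, "rz": 0}, {"x": 0.0115, "y": 0.0025, "z": 0.0003, "rx": 0.1, "ry": 0, "rz": 0}, {"x": 0.0111, "y": 0.004, "z": 0.0003, "rx": 0.1, "ry": 0, "rz": 0}, {"x": 0.0105, "y": 0.0054, "z": 0.0003, "rx": 0.1, "ry": 0, "rz": 0}, {"x": 0.0097, "y": 0.0068, "z": 0.0003, "rx": 0.1, "ry": 0, "rz": 0}]
```

Request:
jog_arm --series '[{"x":0.0115,"y":-0.0028,"z":0.0001,"rx":0.4,"ry":0.2,"rz":0},{"x":0.0118,"y":-0.0016,"z":0.0001,"rx":0.3,"ry":0.1,"rz":0},{"x":0.0119,"y":-0.0002,"z":0.0002,"rx":0.2,"ry":0.1,"rz":0},{"x":0.0118,"y":0.001,"z":0.0003,"rx":0.1,"ry":0,"rz":0},{"x":0.0115,"y":0.0025,"z":0.0003,"rx":0.1,"ry":0,"rz":0},{"x":0.0111,"y":0.004,"z":0.0003,"rx":0.1,"ry":0,"rz":0},{"x":0.0105,"y":0.0054,"z":0.0003,"rx":0.1,"ry":0,"rz":0},{"x":0.0097,"y":0.0068,"z":0.0003,"rx":0.1,"ry":0,"rz":0}]'

```text
time: 16.28
tool_pos: [0.68, 0.0939, 0.2336]
ee_rot: [-3.136, 0.035, -0.879]
wrist_force: [-5.9, 6.6, 1.9]
width: 0.0233
```

```bash
python3 st.py; python3 wind.py 7.5 8 -0.0005 .002;python3 - <<'E'
from bench import cams
from h import *
p=cams.snapshot("side");crop(p,(255,200),(40,40),8,f"pics/side14.png",5)
E
```

```text
t 16.28 [0.68   0.0939 0.2336] rot [-3.136  0.035 -0.879] r 76.7 ang -4.7 Ftan(resist) 6.07 Frad -6.42 Fz 1.86 T [ 1.17  1.08 -0.02] w 0.0233
unwrapped -364.7 turned 399.4 zpred 0.235 z 0.2336
[{"x": 0.0074, "y": 0.0093, "z": -0.0002, "rx": -0.1, "ry": 1, "rz": 0.4}, {"x": 0.0065, "y": 0.01, "z": 0, "rx": -0.1, "ry": 0.8, "rz": 0.3}, {"x": 0.0053, "y": 0.0107, "z": 0.0001, "rx": -0.1, "ry": 0.6, "rz": 0.2}, {"x": 0.0041, "y": 0.0111, "z": 0.0003, "rx": 0, "ry": 0.3, "rz": 0.1}, {"x": 0.0026, "y": 0.0115, "z": 0.0003, "rx": 0, "ry": 0.3, "rz": 0.1}, {"x": 0.0011, "y": 0.0118, "z": 0.0003, "rx": 0, "ry": 0.3, "rz": 0.1}, {"x": -0.0005, "y": 0.0118, "z": 0.0003, "rx": 0, "ry": 0.3, "rz": 0.1}, {"x": -0.002, "y": 0.0116, "z": 0.0003, "rx": 0, "ry": 0.3, "rz": 0.1}]
```

View pics/side14.png

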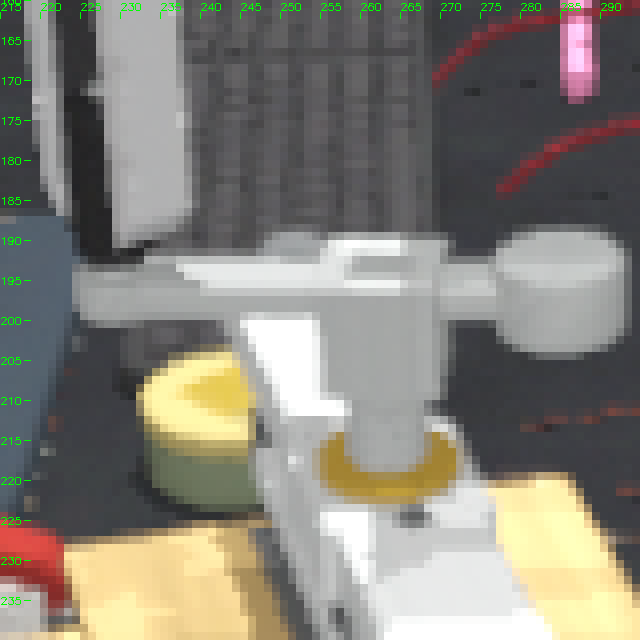

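Request:
jog_arm --series '[{"x":0.0074,"y":0.0093,"z":-0.0002,"rx":-0.1,"ry":1,"rz":0.4},{"x":0.0065,"y":0.01,"z":0,"rx":-0.1,"ry":0.8,"rz":0.3},{"x":0.0053,"y":0.0107,"z":0.0001,"rx":-0.1,"ry":0.6,"rz":0.2},{"x":0.0041,"y":0.0111,"z":0.0003,"rx":0,"ry":0.3,"rz":0.1},{"x":0.0026,"y":0.0115,"z":0.0003,"rx":0,"ry":0.3,"rz":0.1},{"x":0.0011,"y":0.0118,"z":0.0003,"rx":0,"ry":0.3,"rz":0.1},{"x":-0.0005,"y":0.0118,"z":0.0003,"rx":0,"ry":0.3,"rz":0.1},{"x":-0.002,"y":0.0116,"z":0.0003,"rx":0,"ry":0.3,"rz":0.1}]'

```text
time: 17.0
tool_pos: [0.6332, 0.0311, 0.2329]
ee_rot: [-3.105, -0.012, -0.89]
wrist_force: [3.5, 5.8, -1.2]
width: 0.0233
```

```bash
python3 st.py; python3 wind.py 7.5 8 0 .002
```

```text
t 17.00 [0.6332 0.0311 0.2329] rot [-3.105 -0.012 -0.89 ] r 75.2 ang -66.8 Ftan(resist) 5.55 Frad -3.97 Fz -1.20 T [ 1.33 -0.48  0.03] w 0.0233
unwrapped -426.8 turned 461.5 zpred 0.2329 z 0.2329
[{"x": -0.004, "y": 0.0111, "z": 0.0002, "rx": -1.1, "ry": -0.4, "rz": 0.1}, {"x": -0.0054, "y": 0.0105, "z": 0.0002, "rx": -0.8, "ry": -0.3, "rz": 0.1}, {"x": -0.0067, "y": 0.0097, "z": 0.0002, "rx": -0.6, "ry": -0.2, "rz": 0.1}, {"x": -0.0079, "y": 0.0088, "z": 0.0002, "rx": -0.3, "ry": -0.1, "rz": 0}, {"x": -0.009, "y": 0.0077, "z": 0.0003, "rx": -0.3, "ry": -0.1, "rz": 0}, {"x": -0.0099, "y": 0.0065, "z": 0.0002, "rx": -0.3, "ry": -0.1, "rz": 0}, {"x": -0.0106, "y": 0.0051, "z": 0.0003, "rx": -0.3, "ry": -0.1, "rz": 0}, {"x": -0.0112, "y": 0.0037, "z": 0.0002, "rx": -0.3, "ry": -0.1, "rz": 0}]
```

Request:
jog_arm --series '[{"x":-0.004,"y":0.0111,"z":0.0002,"rx":-1.1,"ry":-0.4,"rz":0.1},{"x":-0.0054,"y":0.0105,"z":0.0002,"rx":-0.8,"ry":-0.3,"rz":0.1},{"x":-0.0067,"y":0.0097,"z":0.0002,"rx":-0.6,"ry":-0.2,"rz":0.1},{"x":-0.0079,"y":0.0088,"z":0.0002,"rx":-0.3,"ry":-0.1,"rz":0},{"x":-0.009,"y":0.0077,"z":0.0003,"rx":-0.3,"ry":-0.1,"rz":0},{"x":-0.0099,"y":0.0065,"z":0.0002,"rx":-0.3,"ry":-0.1,"rz":0},{"x":-0.0106,"y":0.0051,"z":0.0003,"rx":-0.3,"ry":-0.1,"rz":0},{"x":-0.0112,"y":0.0037,"z":0.0002,"rx":-0.3,"ry":-0.1,"rz":0}]'

```text
time: 17.67
tool_pos: [0.5633, 0.0376, 0.2313]
ee_rot: [-3.131, -0.018, -0.899]
wrist_force: [5.8, -2.4, -2.9]
width: 0.0236
```

```bash
python3 st.py; python3 wind.py 7 8 0 .0025
```

```text
t 17.67 [0.5633 0.0376 0.2313] rot [-3.131 -0.018 -0.899] r 74.4 ang -122.8 Ftan(resist) 6.17 Frad -1.10 Fz -2.91 T [-0.45 -1.19  0.  ] w 0.0236
unwrapped -482.8 turned 517.5 zpred 0.2311 z 0.2313
[{"x": -0.0112, "y": 0.0033, "z": 0.0004, "rx": -0.3, "ry": -0.5, "rz": -0.2}, {"x": -0.0115, "y": 0.0018, "z": 0.0003, "rx": -0.2, "ry": -0.4, "rz": -0.1}, {"x": -0.0116, "y": 0.0003, "z": 0.0003, "rx": -0.2, "ry": -0.3, "rz": -0.1}, {"x": -0.0116, "y": -0.0012, "z": 0.0002, "rx": -0.1, "ry": -0.2, "rz": -0.1}, {"x": -0.0114, "y": -0.0026, "z": 0.0002, "rx": -0.1, "ry": -0.2, "rz": -0.1}, {"x": -0.0109, "y": -0.004, "z": 0.0002, "rx": -0.1, "ry": -0.2, "rz": -0.1}, {"x": -0.0104, "y": -0.0053, "z": 0.0002, "rx": -0.1, "ry": -0.2, "rz": -0.1}, {"x": -0.0097, "y": -0.0065, "z": 0.0002, "rx": -0.1, "ry": -0.2, "rz": -0.1}]
```

Request:
jog_arm --series '[{"x":-0.0112,"y":0.0033,"z":0.0009,"rx":-0.3,"ry":-0.5,"rz":-0.2},{"x":-0.0115,"y":0.0018,"z":0.0006,"rx":-0.2,"ry":-0.4,"rz":-0.1},{"x":-0.0116,"y":0.0003,"z":0.0004,"rx":-0.2,"ry":-0.3,"rz":-0.1},{"x":-0.0116,"y":-0.0012,"z":0.0003,"rx":-0.1,"ry":-0.2,"rz":-0.1},{"x":-0.0114,"y":-0.0026,"z":0.0003,"rx":-0.1,"ry":-0.2,"rz":-0.1},{"x":-0.0109,"y":-0.004,"z":0.0003,"rx":-0.1,"ry":-0.2,"rz":-0.1},{"x":-0.0104,"y":-0.0053,"z":0.0003,"rx":-0.1,"ry":-0.2,"rz":-0.1},{"x":-0.0097,"y":-0.0065,"z":0.0003,"rx":-0.1,"ry":-0.2,"rz":-0.1}]'

```text
time: 18.33
tool_pos: [0.5301, 0.0906, 0.2298]
ee_rot: [3.125, -0.031, -0.909]
wrist_force: [-4.1, -6.1, 1.9]
width: 0.023
```

```bash
python3 st.py; python3 wind.py 7 8 -.0005 .0025
```

```text
t 18.33 [0.5301 0.0906 0.2298] rot [ 3.125 -0.031 -0.909] r 74.1 ang -172.6 Ftan(resist) 5.52 Frad 4.89 Fz 1.92 T [-1.03  0.76 -0.01] w 0.0230
unwrapped -532.6 turned 567.3 zpred 0.2294 z 0.2298
[{"x": -0.0098, "y": -0.0063, "z": 0.0007, "rx": 0.5, "ry": -0.9, "rz": -0.5}, {"x": -0.0088, "y": -0.0076, "z": 0.0005, "rx": 0.4, "ry": -0.7, "rz": -0.4}, {"x": -0.0078, "y": -0.0086, "z": 0.0004, "rx": 0.3, "ry": -0.5, "rz": -0.3}, {"x": -0.0065, "y": -0.0097, "z": 0.0002, "rx": 0.1, "ry": -0.3, "rz": -0.1}, {"x": -0.0053, "y": -0.0104, "z": 0.0002, "rx": 0.1, "ry": -0.3, "rz": -0.1}, {"x": -0.004, "y": -0.0109, "z": 0.0002, "rx": 0.1, "ry": -0.3, "rz": -0.1}, {"x": -0.0026, "y": -0.0114, "z": 0.0002, "rx": 0.1, "ry": -0.3, "rz": -0.1}, {"x": -0.0012, "y": -0.0116, "z": 0.0002, "rx": 0.1, "ry": -0.3, "rz": -0.1}]
```

Request:
jog_arm --series '[{"x":-0.0098,"y":-0.0063,"z":0.0007,"rx":0.5,"ry":-0.9,"rz":-0.5},{"x":-0.0088,"y":-0.0076,"z":0.0005,"rx":0.4,"ry":-0.7,"rz":-0.4},{"x":-0.0078,"y":-0.0086,"z":0.0004,"rx":0.3,"ry":-0.5,"rz":-0.3},{"x":-0.0065,"y":-0.0097,"z":0.0002,"rx":0.1,"ry":-0.3,"rz":-0.1},{"x":-0.0053,"y":-0.0104,"z":0.0002,"rx":0.1,"ry":-0.3,"rz":-0.1},{"x":-0.004,"y":-0.0109,"z":0.0002,"rx":0.1,"ry":-0.3,"rz":-0.1},{"x":-0.0026,"y":-0.0114,"z":0.0002,"rx":0.1,"ry":-0.3,"rz":-0.1},{"x":-0.0012,"y":-0.0116,"z":0.0002,"rx":0.1,"ry":-0.3,"rz":-0.1}]'

```text
time: 19.0
tool_pos: [0.5538, 0.1553, 0.2288]
ee_rot: [3.114, 0.02, -0.898]
wrist_force: [-6.2, -0.9, 2.6]
width: 0.0236
```

```bash
python3 st.py; python3 wind.py 7 8 -.0003 .0025
```

```text
t 19.00 [0.5538 0.1553 0.2288] rot [ 3.114  0.02  -0.898] r 74.3 ang 132.1 Ftan(resist) 5.14 Frad 3.49 Fz 2.63 T [-0.4   0.96  0.01] w 0.0236
unwrapped -587.9 turned 622.6 zpred 0.2275 z 0.2288
[{"x": -0.0003, "y": -0.0116, "z": 0.001, "rx": 0.8, "ry": 0.6, "rz": -0.1}, {"x": 0.0013, "y": -0.0116, "z": 0.0007, "rx": 0.6, "ry": 0.5, "rz": -0.1}, {"x": 0.0027, "y": -0.0113, "z": 0.0005, "rx": 0.5, "ry": 0.3, "rz": -0.1}, {"x": 0.0042, "y": -0.0109, "z": 0.0002, "rx": 0.2, "ry": 0.2, "rz": 0}, {"x": 0.0055, "y": -0.0103, "z": 0.0002, "rx": 0.2, "ry": 0.2, "rz": 0}, {"x": 0.0067, "y": -0.0095, "z": 0.0002, "rx": 0.2, "ry": 0.2, "rz": 0}, {"x": 0.0078, "y": -0.0086, "z": 0.0002, "rx": 0.2, "ry": 0.2, "rz": 0}, {"x": 0.0088, "y": -0.0076, "z": 0.0002, "rx": 0.2, "ry": 0.2, "rz": 0}]
```

Request:
jog_arm --series '[{"x":-0.0003,"y":-0.0116,"z":0.001,"rx":0.8,"ry":0.6,"rz":-0.1},{"x":0.0013,"y":-0.0116,"z":0.0007,"rx":0.6,"ry":0.5,"rz":-0.1},{"x":0.0027,"y":-0.0113,"z":0.0005,"rx":0.5,"ry":0.3,"rz":-0.1},{"x":0.0042,"y":-0.0109,"z":0.0002,"rx":0.2,"ry":0.2,"rz":0},{"x":0.0055,"y":-0.0103,"z":0.0002,"rx":0.2,"ry":0.2,"rz":0},{"x":0.0067,"y":-0.0095,"z":0.0002,"rx":0.2,"ry":0.2,"rz":0},{"x":0.0078,"y":-0.0086,"z":0.0002,"rx":0.2,"ry":0.2,"rz":0},{"x":0.0088,"y":-0.0076,"z":0.0002,"rx":0.2,"ry":0.2,"rz":0}]'

```text
time: 19.67
tool_pos: [0.6303, 0.172, 0.2243]
ee_rot: [3.129, -0.006, -0.893]
wrist_force: [-6.3, -0.8, 1.6]
width: 0.0237
```

```bash
python3 st.py; python3 wind.py 7.5 6 -.0003 .002;python3 - <<'E'
from bench import cams
from h import *
p=cams.snapshot("side");crop(p,(265,225),(45,45),7,f"pics/side15.png",5)
E
```

```text
t 19.67 [0.6303 0.172  0.2243] rot [ 3.129 -0.006 -0.893] r 76.6 ang 69.6 Ftan(resist) 5.67 Frad -2.95 Fz 1.63 T [-0.03  1.39 -0.05] w 0.0237
unwrapped -650.4 turned 685.1 zpred 0.2255 z 0.2243
[{"x": 0.0109, "y": -0.0047, "z": -0.0002, "rx": 0.4, "ry": -0.2, "rz": 0}, {"x": 0.0114, "y": -0.0035, "z": 0, "rx": 0.3, "ry": -0.1, "rz": 0}, {"x": 0.0117, "y": -0.0022, "z": 0.0001, "rx": 0.2, "ry": -0.1, "rz": 0}, {"x": 0.0118, "y": -0.0009, "z": 0.0003, "rx": 0.1, "ry": 0, "rz": 0}, {"x": 0.0118, "y": 0.0006, "z": 0.0003, "rx": 0.1, "ry": 0, "rz": 0}, {"x": 0.0116, "y": 0.0021, "z": 0.0003, "rx": 0.1, "ry": 0, "rz": 0}]
```

View pics/side15.png

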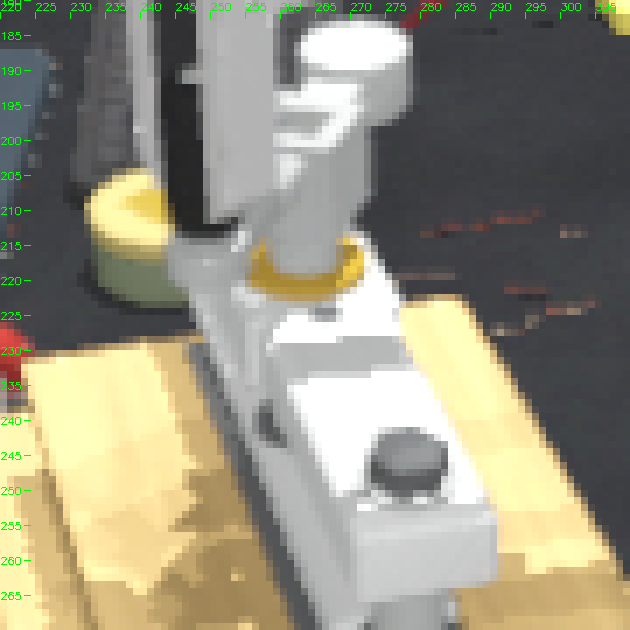

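Request:
jog_arm --series '[{"x":0.0109,"y":-0.0047,"z":-0.0002,"rx":0.4,"ry":-0.2,"rz":0},{"x":0.0114,"y":-0.0035,"z":0,"rx":0.3,"ry":-0.1,"rz":0},{"x":0.0117,"y":-0.0022,"z":0.0001,"rx":0.2,"ry":-0.1,"rz":0},{"x":0.0118,"y":-0.0009,"z":0.0003,"rx":0.1,"ry":0,"rz":0},{"x":0.0118,"y":0.0006,"z":0.0003,"rx":0.1,"ry":0,"rz":0},{"x":0.0116,"y":0.0021,"z":0.0003,"rx":0.1,"ry":0,"rz":0}]'

```text
time: 20.22
tool_pos: [0.6759, 0.1261, 0.2225]
ee_rot: [3.141, 0.023, -0.886]
wrist_force: [-7.6, 2.2, 2.0]
width: 0.0233
```

```bash
python3 st.py; python3 wind.py 7.5 6 -.0003 .002
```

```text
t 20.22 [0.6759 0.1261 0.2225] rot [ 3.141  0.023 -0.886] r 76.8 ang 19.7 Ftan(resist) 4.68 Frad -6.40 Fz 2.05 T [0.6  1.57 0.05] w 0.0233
unwrapped -700.3 turned 735.0 zpred 0.2238 z 0.2225
[{"x": 0.0106, "y": 0.0055, "z": -0.0002, "rx": 0, "ry": 0.6, "rz": 0.2}, {"x": 0.01, "y": 0.0065, "z": 0, "rx": 0, "ry": 0.5, "rz": 0.2}, {"x": 0.0092, "y": 0.0076, "z": 0.0001, "rx": 0, "ry": 0.4, "rz": 0.1}, {"x": 0.0083, "y": 0.0084, "z": 0.0002, "rx": 0, "ry": 0.2, "rz": 0.1}, {"x": 0.0071, "y": 0.0094, "z": 0.0003, "rx": 0, "ry": 0.2, "rz": 0.1}, {"x": 0.0058, "y": 0.0103, "z": 0.0003, "rx": 0, "ry": 0.2, "rz": 0.1}]
```

Request:
jog_arm --series '[{"x":0.0106,"y":0.0055,"z":-0.0002,"rx":0,"ry":0.6,"rz":0.2},{"x":0.01,"y":0.0065,"z":0,"rx":0,"ry":0.5,"rz":0.2},{"x":0.0092,"y":0.0076,"z":0.0001,"rx":0,"ry":0.4,"rz":0.1},{"x":0.0083,"y":0.0084,"z":0.0002,"rx":0,"ry":0.2,"rz":0.1},{"x":0.0071,"y":0.0094,"z":0.0003,"rx":0,"ry":0.2,"rz":0.1},{"x":0.0058,"y":0.0103,"z":0.0003,"rx":0,"ry":0.2,"rz":0.1}]'

```text
time: 20.72
tool_pos: [0.671, 0.065, 0.2216]
ee_rot: [-3.127, 0.008, -0.888]
wrist_force: [-1.1, 6.0, 0.4]
width: 0.0234
```

```bash
python3 st.py; python3 wind.py 4 6 0 .002;python3 - <<'E'
from bench import cams
from h import *
p=cams.snapshot("side");crop(p,(265,250),(60,50),6,f"pics/side16.png",5)
E
python3 st.py
```

```text
t 20.72 [0.671  0.065  0.2216] rot [-3.127  0.008 -0.888] r 76.0 ang -27.6 Ftan(resist) 4.77 Frad -3.79 Fz 0.36 T [1.6  0.42 0.05] w 0.0234
unwrapped -747.6 turned 782.3 zpred 0.2222 z 0.2216
[{"x": 0.0022, "y": 0.0069, "z": -0.0002, "rx": -0.4, "ry": 0.2, "rz": 0.1}, {"x": 0.0019, "y": 0.007, "z": 0, "rx": -0.3, "ry": 0.2, "rz": 0.1}, {"x": 0.0015, "y": 0.0071, "z": 0, "rx": -0.3, "ry": 0.1, "rz": 0.1}, {"x": 0.0012, "y": 0.0071, "z": 0.0001, "rx": -0.1, "ry": 0.1, "rz": 0}, {"x": 0.0007, "y": 0.0072, "z": 0.0001, "rx": -0.1, "ry": 0.1, "rz": 0}, {"x": 0.0002, "y": 0.0072, "z": 0.0001, "rx": -0.1, "ry": 0.1, "rz": 0}]
t 20.77 [0.6699 0.0632 0.2217] rot [-3.128  0.008 -0.89 ] r 75.9 ang -29.2 Ftan(resist) 5.58 Frad -3.51 Fz -0.09 T [1.31 0.43 0.03] w 0.0235
```

View pics/side16.png

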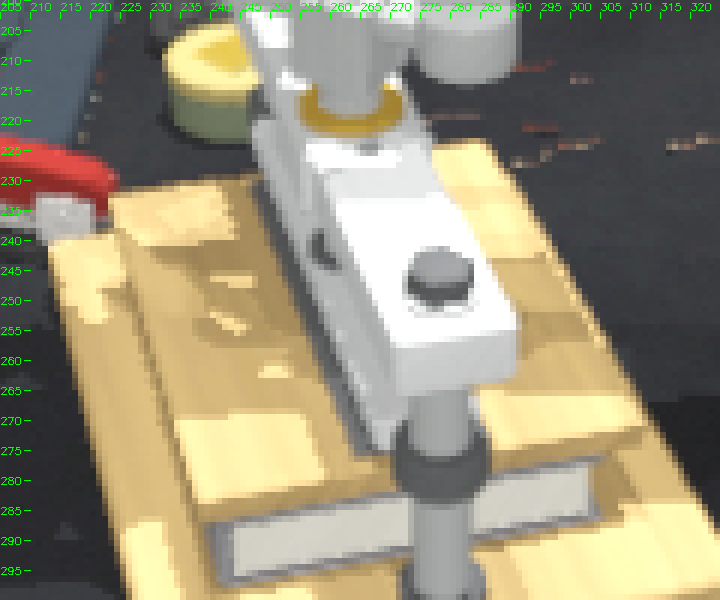

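Request:
jog_arm --series '[{"x":0.002,"y":0.0069,"z":0,"rx":-0.4,"ry":0.2,"rz":0.1},{"x":0.0017,"y":0.007,"z":0,"rx":-0.3,"ry":0.2,"rz":0.1},{"x":0.0014,"y":0.0071,"z":0,"rx":-0.3,"ry":0.1,"rz":0.1},{"x":0.0011,"y":0.0071,"z":0.0001,"rx":-0.1,"ry":0.1,"rz":0},{"x":0.0006,"y":0.0072,"z":0.0001,"rx":-0.1,"ry":0.1,"rz":0},{"x":0.0001,"y":0.0072,"z":0.0001,"rx":-0.1,"ry":0.1,"rz":0}]'

```text
time: 21.27
tool_pos: [0.6495, 0.0404, 0.2213]
ee_rot: [-3.117, -0.001, -0.885]
wrist_force: [2.0, 4.8, -0.7]
width: 0.0233
```

```bash
python3 st.py; python3 wind.py 4 6 0 .002
```

```text
t 21.27 [0.6495 0.0404 0.2213] rot [-3.117e+00 -1.000e-03 -8.850e-01] r 75.4 ang -52.5 Ftan(resist) 4.48 Frad -2.62 Fz -0.71 T [ 1.16 -0.44  0.01] w 0.0233
unwrapped -772.5 turned 807.2 zpred 0.2214 z 0.2213
[{"x": -0.0006, "y": 0.0072, "z": 0.0001, "rx": -0.7, "ry": 0, "rz": 0.2}, {"x": -0.001, "y": 0.0072, "z": 0.0001, "rx": -0.6, "ry": 0, "rz": 0.2}, {"x": -0.0015, "y": 0.0071, "z": 0.0001, "rx": -0.4, "ry": 0, "rz": 0.1}, {"x": -0.0019, "y": 0.007, "z": 0.0001, "rx": -0.2, "ry": 0, "rz": 0.1}, {"x": -0.0024, "y": 0.0068, "z": 0.0001, "rx": -0.2, "ry": 0, "rz": 0.1}, {"x": -0.0029, "y": 0.0066, "z": 0.0001, "rx": -0.2, "ry": 0, "rz": 0.1}]
```

Request:
jog_arm --series '[{"x":-0.0006,"y":0.0072,"z":0.0001,"rx":-0.7,"ry":0,"rz":0.2},{"x":-0.001,"y":0.0072,"z":0.0001,"rx":-0.6,"ry":0,"rz":0.2},{"x":-0.0015,"y":0.0071,"z":0.0001,"rx":-0.4,"ry":0,"rz":0.1},{"x":-0.0019,"y":0.007,"z":0.0001,"rx":-0.2,"ry":0,"rz":0.1},{"x":-0.0024,"y":0.0068,"z":0.0001,"rx":-0.2,"ry":0,"rz":0.1},{"x":-0.0029,"y":0.0066,"z":0.0001,"rx":-0.2,"ry":0,"rz":0.1}]'

```text
time: 21.77
tool_pos: [0.6233, 0.0278, 0.2207]
ee_rot: [-3.119, -0.008, -0.894]
wrist_force: [3.9, 4.0, -1.8]
width: 0.0232
```

```bash
python3 st.py; python3 wind.py 4 6 -.0003 .002
```

```text
t 21.77 [0.6233 0.0278 0.2207] rot [-3.119 -0.008 -0.894] r 75.0 ang -74.8 Ftan(resist) 4.78 Frad -2.90 Fz -1.76 T [ 0.73 -0.93  0.02] w 0.0232
unwrapped -794.8 turned 829.5 zpred 0.2206 z 0.2207
[{"x": -0.0031, "y": 0.0065, "z": 0.0003, "rx": -0.7, "ry": -0.2, "rz": 0}, {"x": -0.0036, "y": 0.0063, "z": 0.0002, "rx": -0.5, "ry": -0.2, "rz": 0}, {"x": -0.004, "y": 0.006, "z": 0.0002, "rx": -0.4, "ry": -0.1, "rz": 0}, {"x": -0.0044, "y": 0.0057, "z": 0.0001, "rx": -0.2, "ry": -0.1, "rz": 0}, {"x": -0.0048, "y": 0.0054, "z": 0.0001, "rx": -0.2, "ry": -0.1, "rz": 0}, {"x": -0.0052, "y": 0.0051, "z": 0.0001, "rx": -0.2, "ry": -0.1, "rz": 0}]
```

Request:
jog_arm --series '[{"x":-0.0031,"y":0.0065,"z":0.0003,"rx":-0.7,"ry":-0.2,"rz":0},{"x":-0.0036,"y":0.0063,"z":0.0002,"rx":-0.5,"ry":-0.2,"rz":0},{"x":-0.004,"y":0.006,"z":0.0002,"rx":-0.4,"ry":-0.1,"rz":0},{"x":-0.0044,"y":0.0057,"z":0.0001,"rx":-0.2,"ry":-0.1,"rz":0},{"x":-0.0048,"y":0.0054,"z":0.0001,"rx":-0.2,"ry":-0.1,"rz":0},{"x":-0.0052,"y":0.0051,"z":0.0001,"rx":-0.2,"ry":-0.1,"rz":0}]'

```text
time: 22.27
tool_pos: [0.5965, 0.0258, 0.22]
ee_rot: [-3.118, -0.015, -0.893]
wrist_force: [6.1, 0.5, -3.0]
width: 0.0232
```

```bash
python3 st.py; python3 wind.py 4 6 -.0003 .002
```

```text
t 22.27 [0.5965 0.0258 0.22  ] rot [-3.118 -0.015 -0.893] r 74.7 ang -95.5 Ftan(resist) 6.01 Frad -1.05 Fz -3.02 T [ 0.28 -1.12 -0.01] w 0.0232
unwrapped -815.5 turned 850.2 zpred 0.22 z 0.22
[{"x": -0.0051, "y": 0.0051, "z": 0.0003, "rx": -0.7, "ry": -0.4, "rz": 0}, {"x": -0.0055, "y": 0.0047, "z": 0.0002, "rx": -0.5, "ry": -0.4, "rz": 0}, {"x": -0.0058, "y": 0.0043, "z": 0.0002, "rx": -0.4, "ry": -0.3, "rz": 0}, {"x": -0.0062, "y": 0.0038, "z": 0.0001, "rx": -0.2, "ry": -0.1, "rz": 0}, {"x": -0.0064, "y": 0.0034, "z": 0.0001, "rx": -0.2, "ry": -0.1, "rz": 0}, {"x": -0.0066, "y": 0.0029, "z": 0.0001, "rx": -0.2, "ry": -0.1, "rz": 0}]
```

Request:
jog_arm --series '[{"x":-0.0051,"y":0.0051,"z":0.0005,"rx":-0.7,"ry":-0.4,"rz":0},{"x":-0.0055,"y":0.0047,"z":0.0004,"rx":-0.5,"ry":-0.4,"rz":0},{"x":-0.0058,"y":0.0043,"z":0.0002,"rx":-0.4,"ry":-0.3,"rz":0},{"x":-0.0062,"y":0.0038,"z":0.0001,"rx":-0.2,"ry":-0.1,"rz":0},{"x":-0.0064,"y":0.0034,"z":0.0001,"rx":-0.2,"ry":-0.1,"rz":0},{"x":-0.0066,"y":0.0029,"z":0.0001,"rx":-0.2,"ry":-0.1,"rz":0}]'

```text
time: 22.77
tool_pos: [0.5732, 0.0323, 0.2195]
ee_rot: [-3.124, -0.025, -0.899]
wrist_force: [6.3, -2.4, -3.0]
width: 0.0233
```

```bash
python3 st.py; python3 wind.py 4 6 -.0004 .002
```

```text
t 22.77 [0.5732 0.0323 0.2195] rot [-3.124 -0.025 -0.899] r 74.4 ang -114.1 Ftan(resist) 6.72 Frad -0.41 Fz -3.00 T [-0.29 -0.93  0.03] w 0.0233
unwrapped -834.1 turned 868.8 zpred 0.2193 z 0.2195
[{"x": -0.0064, "y": 0.0033, "z": 0.0004, "rx": -0.5, "ry": -0.7, "rz": -0.2}, {"x": -0.0067, "y": 0.0028, "z": 0.0003, "rx": -0.4, "ry": -0.6, "rz": -0.1}, {"x": -0.0069, "y": 0.0022, "z": 0.0003, "rx": -0.3, "ry": -0.4, "rz": -0.1}, {"x": -0.007, "y": 0.0016, "z": 0.0001, "rx": -0.2, "ry": -0.2, "rz": -0.1}, {"x": -0.0071, "y": 0.0011, "z": 0.0001, "rx": -0.2, "ry": -0.2, "rz": -0.1}, {"x": -0.0072, "y": 0.0006, "z": 0.0001, "rx": -0.2, "ry": -0.2, "rz": -0.1}]
```

Request:
jog_arm --series '[{"x":-0.0064,"y":0.0033,"z":0.0005,"rx":-0.5,"ry":-0.7,"rz":-0.2},{"x":-0.0067,"y":0.0028,"z":0.0004,"rx":-0.4,"ry":-0.6,"rz":-0.1},{"x":-0.0069,"y":0.0022,"z":0.0003,"rx":-0.3,"ry":-0.4,"rz":-0.1},{"x":-0.007,"y":0.0016,"z":0.0001,"rx":-0.2,"ry":-0.2,"rz":-0.1},{"x":-0.0071,"y":0.0011,"z":0.0001,"rx":-0.2,"ry":-0.2,"rz":-0.1},{"x":-0.0072,"y":0.0006,"z":0.0001,"rx":-0.2,"ry":-0.2,"rz":-0.1}]'

```text
time: 23.27
tool_pos: [0.5562, 0.0432, 0.2194]
ee_rot: [-3.133, -0.03, -0.9]
wrist_force: [4.5, -5.2, -1.6]
width: 0.023
```

```bash
python3 st.py; python3 wind.py 4 6 -.0004 .002
```

```text
t 23.27 [0.5562 0.0432 0.2194] rot [-3.133 -0.03  -0.9  ] r 74.1 ang -129.8 Ftan(resist) 6.77 Frad 1.08 Fz -1.60 T [-1.01 -0.76 -0.03] w 0.0230
unwrapped -849.8 turned 884.5 zpred 0.2188 z 0.2194
[{"x": -0.0071, "y": 0.0016, "z": 0.0006, "rx": -0.2, "ry": -0.9, "rz": -0.2}, {"x": -0.0072, "y": 0.0009, "z": 0.0004, "rx": -0.2, "ry": -0.7, "rz": -0.1}, {"x": -0.0072, "y": 0.0003, "z": 0.0003, "rx": -0.1, "ry": -0.5, "rz": -0.1}, {"x": -0.0072, "y": -0.0003, "z": 0.0001, "rx": -0.1, "ry": -0.3, "rz": -0.1}, {"x": -0.0072, "y": -0.0008, "z": 0.0001, "rx": -0.1, "ry": -0.3, "rz": -0.1}, {"x": -0.0071, "y": -0.0013, "z": 0.0001, "rx": -0.1, "ry": -0.3, "rz": -0.1}]
```

```bash
python3 - <<'E'
from bench import cams
from h import *
p=cams.snapshot("side");pickle.dump(p,open("side17.pkl","wb"));crop(p,(265,265),(60,40),7,f"pics/side17.png",5)
E
python3 st.py
```

```text
t 23.32 [0.5556 0.0437 0.2195] rot [-3.134 -0.029 -0.899] r 74.1 ang -130.3 Ftan(resist) 5.72 Frad 0.41 Fz -2.78 T [-0.91 -0.77  0.04] w 0.0231
```

View pics/side17.png

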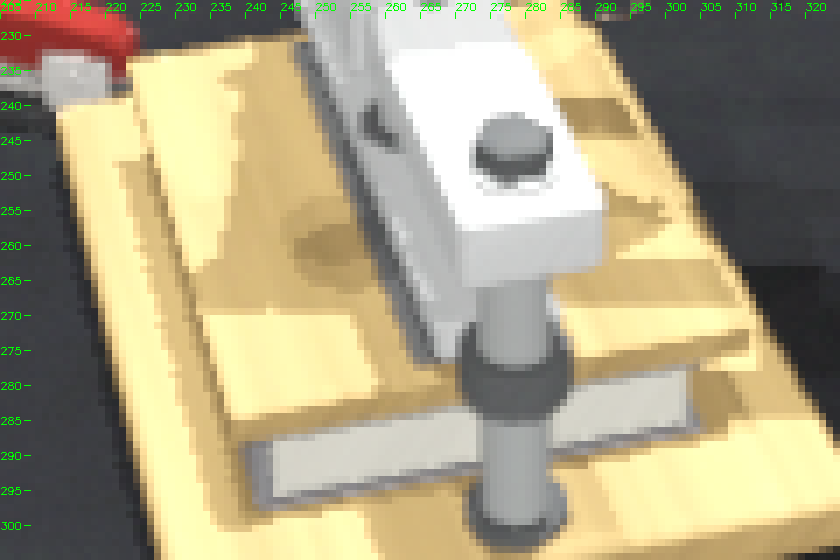

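Request:
jog_arm --series '[{"x":-0.0071,"y":0.0016,"z":0.0006,"rx":-0.2,"ry":-0.9,"rz":-0.2},{"x":-0.0072,"y":0.0009,"z":0.0004,"rx":-0.2,"ry":-0.7,"rz":-0.1},{"x":-0.0072,"y":0.0003,"z":0.0003,"rx":-0.1,"ry":-0.5,"rz":-0.1},{"x":-0.0072,"y":-0.0003,"z":0.0001,"rx":-0.1,"ry":-0.3,"rz":-0.1},{"x":-0.0072,"y":-0.0008,"z":0.0001,"rx":-0.1,"ry":-0.3,"rz":-0.1},{"x":-0.0071,"y":-0.0013,"z":0.0001,"rx":-0.1,"ry":-0.3,"rz":-0.1}]'

```text
time: 23.82
tool_pos: [0.5443, 0.0559, 0.219]
ee_rot: [-3.14, -0.028, -0.906]
wrist_force: [2.0, -7.0, -1.5]
width: 0.0234
```

```bash
python3 st.py; python3 wind.py 3.5 6 -.0006 .003
```

```text
t 23.82 [0.5443 0.0559 0.219 ] rot [-3.14  -0.028 -0.906] r 74.0 ang -143.3 Ftan(resist) 6.76 Frad 2.61 Fz -1.49 T [-1.47 -0.38 -0.07] w 0.0234
unwrapped -863.3 turned 898.0 zpred 0.2184 z 0.219
[{"x": -0.0076, "y": 0, "z": 0.0007, "rx": 0, "ry": -0.8, "rz": -0.4}, {"x": -0.0075, "y": -0.0007, "z": 0.0005, "rx": 0, "ry": -0.7, "rz": -0.3}, {"x": -0.0075, "y": -0.0012, "z": 0.0004, "rx": 0, "ry": -0.5, "rz": -0.2}, {"x": -0.0073, "y": -0.0019, "z": 0.0001, "rx": 0, "ry": -0.2, "rz": -0.1}, {"x": -0.0072, "y": -0.0023, "z": 0.0001, "rx": 0, "ry": -0.2, "rz": -0.1}, {"x": -0.0071, "y": -0.0028, "z": 0.0001, "rx": 0, "ry": -0.2, "rz": -0.1}]
```

Request:
jog_arm --series '[{"x":-0.0076,"y":0,"z":0.0007,"rx":0,"ry":-0.8,"rz":-0.4},{"x":-0.0075,"y":-0.0007,"z":0.0005,"rx":0,"ry":-0.7,"rz":-0.3},{"x":-0.0075,"y":-0.0012,"z":0.0004,"rx":0,"ry":-0.5,"rz":-0.2},{"x":-0.0073,"y":-0.0019,"z":0.0001,"rx":0,"ry":-0.2,"rz":-0.1},{"x":-0.0072,"y":-0.0023,"z":0.0001,"rx":0,"ry":-0.2,"rz":-0.1},{"x":-0.0071,"y":-0.0028,"z":0.0001,"rx":0,"ry":-0.2,"rz":-0.1}]'

```text
time: 24.32
tool_pos: [0.5356, 0.071, 0.2185]
ee_rot: [3.138, -0.035, -0.908]
wrist_force: [-0.4, -8.0, -0.1]
width: 0.0236
```

```bash
python3 st.py; python3 wind.py 3 6 -.0006 .004
```

```text
t 24.32 [0.5356 0.071  0.2185] rot [ 3.138 -0.035 -0.908] r 74.0 ang -156.7 Ftan(resist) 7.24 Frad 3.53 Fz -0.10 T [-1.52  0.15 -0.07] w 0.0236
unwrapped -876.7 turned 911.4 zpred 0.2179 z 0.2185
[{"x": -0.0077, "y": -0.0019, "z": 0.0007, "rx": 0.1, "ry": -1, "rz": -0.4}, {"x": -0.0075, "y": -0.0024, "z": 0.0004, "rx": 0.1, "ry": -0.8, "rz": -0.3}, {"x": -0.0073, "y": -0.0029, "z": 0.0003, "rx": 0.1, "ry": -0.6, "rz": -0.3}, {"x": -0.0071, "y": -0.0035, "z": 0.0001, "rx": 0, "ry": -0.3, "rz": -0.1}, {"x": -0.0069, "y": -0.0039, "z": 0.0001, "rx": 0, "ry": -0.3, "rz": -0.1}, {"x": -0.0067, "y": -0.0042, "z": 0.0001, "rx": 0, "ry": -0.3, "rz": -0.1}]
```

Request:
jog_arm --series '[{"x":-0.0077,"y":-0.0019,"z":0.0007,"rx":0.1,"ry":-1,"rz":-0.4},{"x":-0.0075,"y":-0.0024,"z":0.0004,"rx":0.1,"ry":-0.8,"rz":-0.3},{"x":-0.0073,"y":-0.0029,"z":0.0003,"rx":0.1,"ry":-0.6,"rz":-0.3},{"x":-0.0071,"y":-0.0035,"z":0.0001,"rx":0,"ry":-0.3,"rz":-0.1},{"x":-0.0069,"y":-0.0039,"z":0.0001,"rx":0,"ry":-0.3,"rz":-0.1},{"x":-0.0067,"y":-0.0042,"z":0.0001,"rx":0,"ry":-0.3,"rz":-0.1}]'

```text
time: 24.82
tool_pos: [0.5304, 0.0892, 0.2182]
ee_rot: [3.125, -0.025, -0.91]
wrist_force: [-3.0, -7.7, 1.0]
width: 0.0231
```

```bash
python3 st.py; python3 wind.py 3 6 -.0006 .0045
```

```text
t 24.82 [0.5304 0.0892 0.2182] rot [ 3.125 -0.025 -0.91 ] r 74.1 ang -171.4 Ftan(resist) 7.15 Frad 4.14 Fz 0.98 T [-1.62  0.37 -0.07] w 0.0231
unwrapped -891.4 turned 926.1 zpred 0.2174 z 0.2182
[{"x": -0.0074, "y": -0.004, "z": 0.0008, "rx": 0.5, "ry": -0.7, "rz": -0.5}, {"x": -0.0071, "y": -0.0046, "z": 0.0005, "rx": 0.4, "ry": -0.6, "rz": -0.4}, {"x": -0.0068, "y": -0.005, "z": 0.0004, "rx": 0.3, "ry": -0.4, "rz": -0.3}, {"x": -0.0064, "y": -0.0055, "z": 0.0001, "rx": 0.1, "ry": -0.2, "rz": -0.1}, {"x": -0.0061, "y": -0.0058, "z": 0.0001, "rx": 0.1, "ry": -0.2, "rz": -0.1}, {"x": -0.0058, "y": -0.0061, "z": 0.0001, "rx": 0.1, "ry": -0.2, "rz": -0.1}]
```

Request:
jog_arm --series '[{"x":-0.0074,"y":-0.004,"z":0.0008,"rx":0.5,"ry":-0.7,"rz":-0.5},{"x":-0.0071,"y":-0.0046,"z":0.0005,"rx":0.4,"ry":-0.6,"rz":-0.4},{"x":-0.0068,"y":-0.005,"z":0.0004,"rx":0.3,"ry":-0.4,"rz":-0.3},{"x":-0.0064,"y":-0.0055,"z":0.0001,"rx":0.1,"ry":-0.2,"rz":-0.1},{"x":-0.0061,"y":-0.0058,"z":0.0001,"rx":0.1,"ry":-0.2,"rz":-0.1},{"x":-0.0058,"y":-0.0061,"z":0.0001,"rx":0.1,"ry":-0.2,"rz":-0.1}]'

```text
time: 25.32
tool_pos: [0.5302, 0.1119, 0.2174]
ee_rot: [3.118, -0.023, -0.909]
wrist_force: [-5.2, -7.2, 1.3]
width: 0.0238
```

```bash
python3 st.py; python3 wind.py 3 6 -.0006 .0045
```

```text
t 25.32 [0.5302 0.1119 0.2174] rot [ 3.118 -0.023 -0.909] r 74.3 ang 170.9 Ftan(resist) 7.92 Frad 4.05 Fz 1.35 T [-1.48  0.88 -0.04] w 0.0238
unwrapped -909.1 turned 943.8 zpred 0.2168 z 0.2174
[{"x": -0.0057, "y": -0.0062, "z": 0.0007, "rx": 0.7, "ry": -0.6, "rz": -0.5}, {"x": -0.0053, "y": -0.0065, "z": 0.0004, "rx": 0.5, "ry": -0.5, "rz": -0.4}, {"x": -0.0049, "y": -0.0068, "z": 0.0003, "rx": 0.4, "ry": -0.4, "rz": -0.3}, {"x": -0.0044, "y": -0.0072, "z": 0.0001, "rx": 0.2, "ry": -0.2, "rz": -0.1}, {"x": -0.004, "y": -0.0074, "z": 0.0001, "rx": 0.2, "ry": -0.2, "rz": -0.1}, {"x": -0.0036, "y": -0.0076, "z": 0.0001, "rx": 0.2, "ry": -0.2, "rz": -0.1}]
```

Request:
jog_arm --series '[{"x":-0.0057,"y":-0.0062,"z":0.0007,"rx":0.7,"ry":-0.6,"rz":-0.5},{"x":-0.0053,"y":-0.0065,"z":0.0004,"rx":0.5,"ry":-0.5,"rz":-0.4},{"x":-0.0049,"y":-0.0068,"z":0.0003,"rx":0.4,"ry":-0.4,"rz":-0.3},{"x":-0.0044,"y":-0.0072,"z":0.0001,"rx":0.2,"ry":-0.2,"rz":-0.1}]'

```text
time: 25.65
tool_pos: [0.5346, 0.128, 0.217]
ee_rot: [3.123, -0.01, -0.9]
wrist_force: [-7.7, -7.0, 1.6]
width: 0.0234
```

```bash
python3 st.py; python3 wind.py 3 6 -.0006 .0045
```

```text
t 25.65 [0.5346 0.128  0.217 ] rot [ 3.123 -0.01  -0.9  ] r 74.4 ang 158.0 Ftan(resist) 9.33 Frad 4.50 Fz 1.56 T [-1.44  1.24  0.08] w 0.0234
unwrapped -922.0 turned 956.7 zpred 0.2164 z 0.217
[{"x": -0.0042, "y": -0.0073, "z": 0.0007, "rx": 0.5, "ry": -0.3, "rz": -0.2}, {"x": -0.0037, "y": -0.0076, "z": 0.0005, "rx": 0.4, "ry": -0.2, "rz": -0.2}, {"x": -0.0032, "y": -0.0078, "z": 0.0003, "rx": 0.3, "ry": -0.2, "rz": -0.1}, {"x": -0.0027, "y": -0.008, "z": 0.0001, "rx": 0.2, "ry": -0.1, "rz": -0.1}, {"x": -0.0023, "y": -0.0081, "z": 0.0001, "rx": 0.2, "ry": -0.1, "rz": -0.1}, {"x": -0.0019, "y": -0.0082, "z": 0.0001, "rx": 0.2, "ry": -0.1, "rz": -0.1}]
```

Request:
jog_arm --series '[{"x":-0.0042,"y":-0.0071,"z":0.0005,"rx":0.3,"ry":-0.1,"rz":-0.1}]'

```text
time: 25.73
tool_pos: [0.5361, 0.1318, 0.2167]
ee_rot: [3.12, -0.011, -0.901]
wrist_force: [-6.2, -6.3, 2.7]
width: 0.0237
```

```bash
python3 st.py; python3 - <<'E'
from bench import cams
p=cams.snapshot("side")
E
python3 st.py
```

```text
t 25.73 [0.5361 0.1318 0.2167] rot [ 3.12  -0.011 -0.901] r 74.5 ang 154.9 Ftan(resist) 8.29 Frad 2.93 Fz 2.68 T [-1.4   1.25 -0.01] w 0.0237
t 25.78 [0.5364 0.1326 0.2166] rot [ 3.121 -0.011 -0.901] r 74.6 ang 154.3 Ftan(resist) 8.41 Frad 3.83 Fz 2.75 T [-1.32  1.09 -0.03] w 0.0236
```

Request:
jog_arm --series '[{"x":0,"y":0,"z":0,"rx":0,"ry":0,"rz":0},{"x":0,"y":0,"z":0,"rx":0,"ry":0,"rz":0},{"x":0,"y":0,"z":0,"rx":0,"ry":0,"rz":0}]'

```text
time: 26.03
tool_pos: [0.5354, 0.1298, 0.2171]
ee_rot: [3.117, -0.011, -0.903]
wrist_force: [-2.3, 1.2, 1.1]
width: 0.0233
```

```bash
python3 st.py
```

```text
t 26.03 [0.5354 0.1298 0.2171] rot [ 3.117 -0.011 -0.903] r 74.4 ang 156.5 Ftan(resist) -0.20 Frad 2.58 Fz 1.05 T [ 0.24  0.48 -0.01] w 0.0233
```

Request:
jog_arm --series '[{"x":0,"y":0,"z":0,"rx":0,"ry":0,"rz":0},{"x":0,"y":0,"z":0,"rx":0,"ry":0,"rz":0},{"x":0,"y":0,"z":0,"rx":0,"ry":0,"rz":0},{"x":0,"y":0,"z":0,"rx":0,"ry":0,"rz":0},{"x":0,"y":0,"z":0,"rx":0,"ry":0,"rz":0},{"x":0,"y":0,"z":0,"rx":0,"ry":0,"rz":0}]' --claw 0.55

```text
time: 26.53
tool_pos: [0.5393, 0.1287, 0.218]
ee_rot: [3.124, -0.017, -0.905]
wrist_force: [0.1, -0.4, 0.2]
width: 0.0516
```

```bash
python3 st.py; python3 - <<'E'
from bench import cams
from h import *
p=cams.snapshot("side");pickle.dump(p,open("side18.pkl","wb"));crop(p,(275,200),(45,45),7,f"pics/side18.png",5)
E
```

```text
t 26.53 [0.5393 0.1287 0.218 ] rot [ 3.124 -0.017 -0.905] r 70.3 ang 156.1 Ftan(resist) 0.33 Frad -0.29 Fz 0.15 T [ 0.04 -0.01 -0.05] w 0.0516
```

View pics/side18.png

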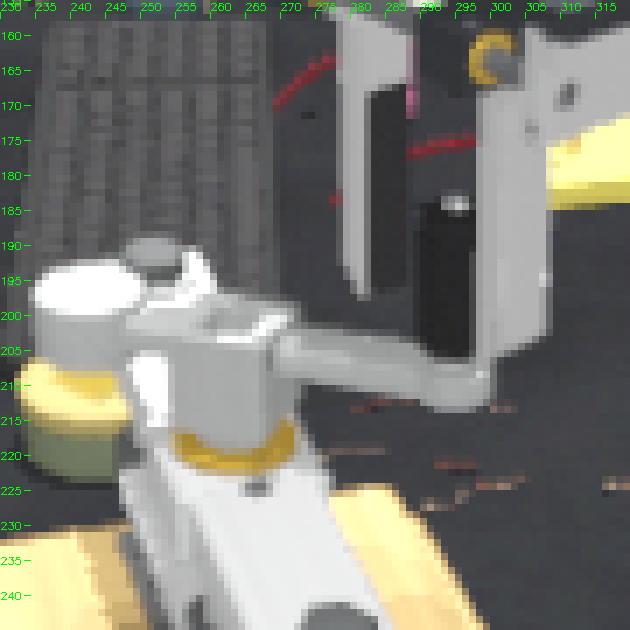

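Request:
jog_arm --series '[{"x":0,"y":0,"z":0,"rx":0,"ry":0,"rz":0},{"x":0,"y":0,"z":0,"rx":0,"ry":0,"rz":0},{"x":0,"y":0,"z":0,"rx":0,"ry":0,"rz":0},{"x":0,"y":0,"z":-0.015,"rx":0,"ry":0,"rz":0},{"x":0,"y":0,"z":-0.025,"rx":0,"ry":0,"rz":0},{"x":0,"y":0,"z":-0.03,"rx":0,"ry":0,"rz":0},{"x":0,"y":0,"z":-0.03,"rx":0,"ry":0,"rz":0},{"x":0,"y":0,"z":-0.02,"rx":0,"ry":0,"rz":0}]' --claw 0.75

```text
time: 27.25
tool_pos: [0.5368, 0.1314, 0.3337]
ee_rot: [3.11, -0.009, -0.904]
wrist_force: [0.5, 0.3, 0.9]
width: 0.0702
```

```bash
python3 st.py; python3 - <<'E'
from bench import cams
from h import *
for n in("side","top"):
    p=cams.snapshot(n);pickle.dump(p,open(n+"19.pkl","wb"));cv2.imwrite(f"pics/{n}19.png",p["img"][:,:,::-1])
    if n=="side": crop(p,(270,240),(60,60),6,f"pics/side19c.png",5)
E
```

```text
t 27.25 [0.5368 0.1314 0.3337] rot [ 3.11  -0.009 -0.904] r 73.7 ang 154.9 Ftan(resist) -0.49 Frad -0.36 Fz 0.91 T [-0.08 -0.01  0.03] w 0.0702
```

View pics/side19c.png

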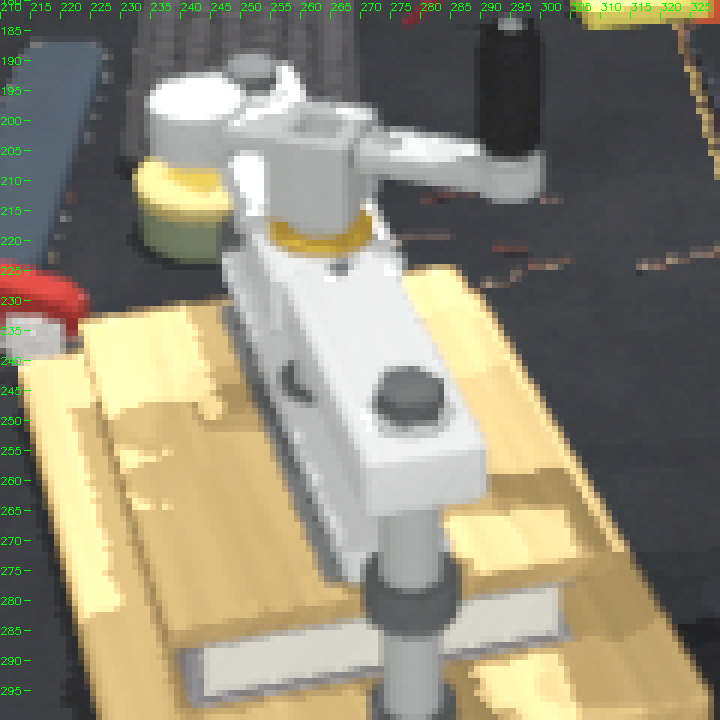

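View pics/side19.png

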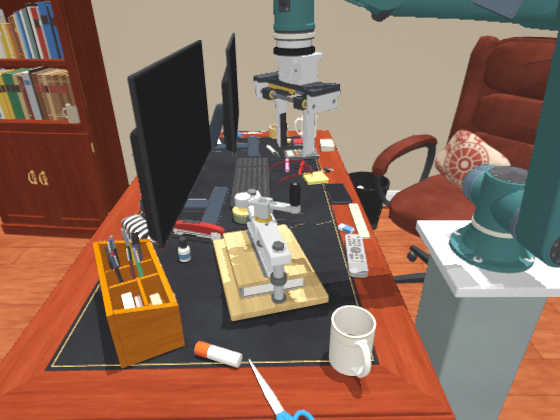

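View pics/top19.png

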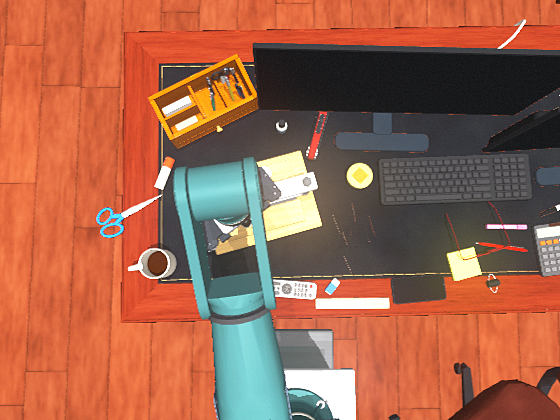

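```bash
python3 - <<'E'
from h import *
import glob
fs=["side13","side17","side19"]
a=load("side17.pkl");b=load("side19.pkl")
for u in(246,252,258,262):
    for p in(a,b): print(u,p["img"][279:300,u].mean(1).astype(int))
c=np.array([.6052,.1015]);z=.2026-.012*(960-4)/360
# hub yaw: handle angle
th=np.radians(155)
for dz in(0,.003):
    q=np.array([[1,1],[-1,1],[-1,-1],[1,-1]])*.017@np.array([[np.cos(th),np.sin(th)],[-np.sin(th),np.cos(th)]])
    print(z+dz,proj(b,np.c_[c+q,np.full(4,z+dz)]).round(1).tolist(),proj(b,np.c_[c+q,np.full(4,z+dz+.034)]).round(1).tolist())
# press/notebook reference: plate top corners when plate bottom = .056
print([proj(b,[*(np.array([.6045,.1014])+np.array([[np.cos(.2694),-np.sin(.2694)],[np.sin(.2694),np.cos(.2694)]])@np.array([x,.1075])),zz]).round(1).tolist() for x in(.085,0,-.085) for zz in(.056,.059)])
E
```

```text
246 [229 229 229 226 206 151 151 151 176 209 209 209 208 209 208 204 173 131
 144 181 229]
246 [180 180 180 179 176 151 151 153 178 211 211 210 210 211 211 206 175 133
 146 161 181]
252 [223 226 225 199 145 140 145 176 210 209 210 210 210 211 204 167 131 138
 182 231 230]
252 [172 178 178 172 147 142 146 178 212 212 212 212 213 213 207 170 133 140
 163 183 182]
258 [220 191 176 141 141 153 183 210 211 210 210 209 208 201 160 140 140 156
 177 178 179]
258 [172 170 163 144 143 155 185 212 213 212 212 211 210 203 162 142 142 158
 179 180 181]
262 [177 174 147 147 147 160 209 208 207 207 206 208 205 179 128 142 151 171
 172 172 172]
262 [179 176 150 149 149 162 211 210 209 210 209 210 207 181 129 144 152 174
 173 174 174]
0.17073333333333335 [[273.4, 211.8], [260.3, 208.9], [253.5, 215.3], [266.8, 218.4]] [[273.2, 198.7], [259.9, 195.9], [252.9, 202.1], [266.4, 205.1]]
0.17373333333333335 [[273.4, 210.6], [260.3, 207.7], [253.4, 214.2], [266.7, 217.3]] [[273.2, 197.5], [259.9, 194.8], [252.8, 200.9], [266.4, 203.9]]
[[[238.3, 288.5]], [[238.2, 287.4]], [[276.3, 281.8]], [[276.3, 280.7]], [[312.8, 275.3]], [[312.8, 274.2]]]
```

```bash
python3 - <<'E'
from h import *
im=cv2.imread("pics/side16.png")[3::6,3::6];im15=cv2.imread("pics/side15.png")[3::7,3::7]
print(im.shape,im15.shape)
b=load("side19.pkl")["img"]
for u in(246,252,258,262):
    print(u,im[279-200:300-200,u-205].mean(1).astype(int)); print("   ",b[279:300,u].mean(1).astype(int))
E
```

```text
(100, 120, 3) (90, 90, 3)
246 [227 227 224 199 151 147 140 130 179 206 207 205 205 206 206 201 171 128
 141 178 228]
    [180 180 180 179 176 151 151 153 178 211 211 210 210 211 211 206 175 133
 146 161 181]
252 [225 223 194 143 138 136 130 182 207 207 207 207 208 208 201 165 129 136
 181 229 228]
    [172 178 178 172 147 142 146 178 212 212 212 212 213 213 207 170 133 140
 163 183 182]
258 [216 171 140 139 142 138 182 208 208 207 207 206 205 198 157 138 138 154
 175 175 177]
    [172 170 163 144 143 155 185 212 213 212 212 211 210 203 162 142 142 158
 179 180 181]
262 [170 145 145 143 130 167 206 205 205 205 204 205 202 176 125 139 148 169
 168 169 169]
    [179 176 150 149 149 162 211 210 209 210 209 210 207 181 129 144 152 174
 173 174 174]
```

```bash
python3 - <<'E'
from bench import robot,ticket
o=robot.get_obs();print(o["time"],o["wrist_force"].round(1),o["width"])
print(ticket.close_job())
E
```

```text
27.35 [-0.5  1.6  0. ] 0.07025445710657204
the job is handed in; nothing more can be done
None
```

I fitted the crank on the screw's square end and wound it clockwise about 960°, following the screw down, until the plate gripped the notebook. I then let go of the handle, lifted clear and handed the job in at about 27 s. No verdict is reported.

**Force at the handle:** it averaged about 5.4 N running free. The last three readings were 9.3, 8.3 and 8.4 N, which is about 1.6 times the free force and inside the 7.7 to 11 N firm band. Single readings scatter by about 0.5 to 1 N.

**Plate on the notebook:** in the side pictures the plate did not move between 885° and 960°. Its shift since 782° puts first contact near 860°. That gives about 130 N on the notebook; the force readings alone give about 95 to 130 N. Both lie within 70 to 200 N.

**Crank:** the last side picture shows the hub upright on the screw, at about the height expected for a full seat. Partway through the winding, sideways force on the handle rose to 11 N and the tool sat 2.5 mm too high. I corrected the circle centre, and a picture taken then showed the hub still on the square.

**Other things on the desk:** the mug, tin and glue stick look unmoved in the last top view; I compared this by eye and did not measure it. The gripper was open and clear of everything.

**Disagreement:** the cameras put the crank's turn about 0.04 rad away from the gripper's. I split the difference, and the crank slid onto the square without jamming.

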